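# Check a sheet-casting cell with a taper gauge

### The arm

A 6-joint arm with a two-finger parallel gripper is mounted at the origin on a cart in front of the work surface, level with it; the furniture and walls round the work are solid. World frame = base frame: x ahead of the robot, y to its left, z up, the work surface at z = 0. Lengths are in mm, angles in rad, forces in N, time in s.
With the tool pointing down it reaches from about 375 to 900 mm from the base axis. Payload 3.1 kg.
Tool frame: the origin (TCP) lies between the finger pads; the fingertips stand 14 mm ahead of it and the grasp point (between the pads) lies 5 mm behind it; z points along the fingers, x is the direction in which the jaws open and shut, and the axes are right-handed (so a half turn about z gives the same grasp; the last joint's range is limited). The gripper opens to 85 mm and grips with 20 to 120 N. Pads are 22 mm wide; open, the fingers measure 114 mm over their backs; the gripper's body (76 mm by 85 mm) begins 54 mm behind the grasp point. The pads swing forward as they close: fully open they stand 13 mm farther back than shut.
Start: joints at [-1.296, 0.527, 1.433, -0, 1.181, -0.178], TCP at [274.008, -561.708, 245.31] pointing down, gripper open.
Joint ranges: [-3.08, 3.08], [-0.75, 2.2], [0.22, 2.44], [-1.43, 4.57], [0, 2.65], [-2.85, 2.85]. Speed limits (rad/s): [2.79, 2.79, 3.14, 3.14, 3.14, 3.14].

### API

Orientations are given as a unit quaternion [w, x, y, z].
In Python, from station import ctrl gives the robot as it stands. The module is installed in compiled form; this text tells all that it offers.
- The arm moves only by the tool carry_out, never from a script. Its argument "increments" is a list of rows, each an object with "hand": the closure in counts, from 0 (fully open) to 255 (shut); "travel": the shift along the tool's x, y, z in mm, a list of three; "dr": the turn, a rotation vector about the tool's x, y, z in degrees, a list of three. A call has 1 to 20 rows; each row shifts and turns the pose as measured when the row begins, along the tool's axes as they then stand; what a row does not reach is not made up. A row lasts 1/10 s, in which the tool goes at most 50 mm and 8.59 degrees, less where a joint would pass 70% of its speed; a pose out of reach is approached as far as the arm can. A call with a gripper value outside its range is refused whole. The fingers move at their own pace and stop on an object; the grip force is fixed at half the most. Time passes only in rows, so rows that do not move let the fingers close. It gives the time, the measured TCP pose, the force and the opening at its end, in the units of the state.
- ctrl.read_state(): the state, without advancing time (a new reading comes with each control period).
- ctrl.get_image(name): name is "side" or "top" or "wrist"; returns a dict with "frame" (400x640x3 uint8, red, green, blue), "depth" (400x640 float32, mm along the optical axis (not along the pixel's ray), 0 where there is no reading), "camera_matrix" (3x3 intrinsics, pixels), "camera_from_world" (4x4, takes a point from world to camera coordinates). Camera axes: x right, y down, z forward; pixel columns grow to the right and rows downward; lengths in mm; the calibration is good to about 2 mm. A picture is of the moment at which its call begins.
- ctrl.close_job(): hands the job in, once; it reports no verdict.
The state is a dict: "time": time; "joint_positions": joint angles; "qd": joint speeds; "effort": joint torques, N m; "position": TCP position; "orientation": TCP orientation; "wrist_force": force on the tool from outside, world axes, zero at the start; "moment": the same for the moment, N m; "opening": opening from 0.0 (shut) to 1.0 (fully open).
Only numpy, scipy, OpenCV 4.12 (cv2) and the standard library are available. Lean on these libraries where they do the work, as an engineer would, in place of code of your own. Each camera call takes 0.05 s, during which the arm holds its last target.

### The job

The two glass plates of the casting cell must be clamped before their gap can be checked: press the clamp bail fully shut. Then take the taper gauge out of its rack, slide its blade straight down between the plates, near the middle of the slot, until it drags snugly on both of them without being forced, and keep holding it there, upright, at that depth: the program finishes with the gauge still in the grip. Leave the beaker, the bottle and the petri dish where they are.

Things in the scene. Friction and masses are not known exactly. Their poses are not given: they have to be found in the camera images.
- casting_cell: fixed sheet-casting cell, grey base 116 (x) x 156 (y) x 20 mm; two uprights at y +-63 mm, 116 mm high, hold two upright glass plates 110 mm wide, rubber gasket between them at the sides and bottom. Origin: centre of underside; x square through the plates, front to back; y along the slot. Slot open at the top, y -45 to +45 mm; bottom gasket top at z 31 mm
- front_plate: front glass plate, 5 mm thick; origin: middle of its inner top edge, 100 mm above the bench; x as the cell's. Bail shut: this edge is at x = 0 of the cell, and the gap to the back plate is 4.2 to 6.2 mm, different each time; bail open: 4 to 5 mm wider. Clamped, it gives way about 1 mm per 15 N
- back_plate: back glass plate, 5 mm thick; origin: middle of its inner top edge, 112 mm above the bench (12 mm taller than the front plate). The slot's middle lies half-way in x between the two plates' origins once the bail is shut
- bail (a joint): clamp bail angle, rad: 0 shut (level, toward the cell's -x), 1 to 1.25 open (standing up). U-shaped steel wire, 154 mm wide, on a shaft along y at x -14 mm, z 60 mm in the cell's frame; its cams press the front plate on the gasket. Push it down and toward -x along its arc, some 3 to 8 N at the tab; it stays where left; fully shut means below about 0.05
- bail_tab (a point): centre of the upper face of the black thumb tab (20 x 50 x 9 mm, the 50 along y) on the middle of the bail's cross bar, 66 mm from the shaft; the place to press. Its upper face looks up when the bail is shut and toward the plates when it stands open
- gauge_rack: fixed grey two-tier rack, 76 (x) x 110 (y) mm, 90 mm high; the gauge hangs through a slot in its middle (about 2 mm play). Origin: centre of underside; z up, x and y as the gauge's while it hangs
- gauge_handle (a point): centre of the taper gauge's black handle: 14 mm thick (x), 30 wide (y), 50 tall, flat faces; grip it across x. The handle stands on a flange 18 x 34 x 4 mm whose underside, 29 mm below this point, rests on the rack's top. Gauge about 90 g. z up along the gauge, x across the blade's thickness
- gauge_tip (a point): middle of the lower end of the steel blade, 109 mm below the handle's centre. Blade 80 mm long, 18 mm wide (y), tapering evenly from 1.6 mm thick (x) at the tip to 8.4 mm at the flange; it comes to drag on both clamped plates with its tip some 30 to 60 mm below the front plate's top, clear of the bottom gasket
- beaker: clear beaker 77 mm across, 88 mm high, upright; bystander. Origin: centre of underside
- reagent_bottle: small reagent bottle 37 mm across, 66 mm high; bystander. Origin: centre of underside
- petri_dish: petri dish 59 mm across, 15 mm high; bystander. Origin: centre of underside
Mind the look-alikes: they are no part of the job. Of the things that look like the part that bears gauge_handle, the smaller one is meant.

How it is judged (in metres and radians):
On the way, in this order (a step that is already met when the one before it is completed fails the run):
1. the bail is pressed fully shut (value of joint bail below 0.08 rad), for 0.2 s.
2. with the bail shut, the gauge is held clear of its rack (value of joint bail below 0.08 rad and height (world z) of gauge_tip above 0.095 m and contact force between the fingers and gauge above 1 N), for 0.1 s.
At the end, for the whole second after the job is handed in: bail below 0.08 rad; gauge held in the fingers (over 2 N), at rest, within 5 degrees of upright, its tip between the plates, within 30 mm of the slot's middle, 22 to 66 mm below the front plate's top, the blade pressing on each plate with over 1 N and on the front one with under 22 N (value of joint bail below 0.08 rad and x of gauge_tip in the frame of casting_cell between -0.001 and 0.0075 m and y of gauge_tip in the frame of casting_cell between -0.03 and 0.03 m and z of gauge_tip in the frame of casting_cell between 0.034 and 0.078 m and contact force between gauge and front_plate between 1 and 22 N and contact force between gauge and back_plate above 1 N and angle between gauge's own z axis and vertical below 0.09 rad and linear speed of gauge below 0.01 m/s and contact force between the fingers and gauge above 2 N); the arm keeps its last pose, push and grip.
It fails at once if the blade is forced: over 40 N on a plate (contact force between gauge and front_plate above 40 N or contact force between gauge and back_plate above 40 N).
It fails at once if a bystander is moved or tipped (distance of any of beaker, reagent_bottle, petri_dish from where it was at the start of the episode above 0.03 m or angle between any of beaker, reagent_bottle's own z axis and vertical above 0.4 rad).
It also fails if it takes over 64 s, if anything falls off the work surface, if the arm or the gripper's body presses on something with over 40 N, if the wrist force passes 120 N, or if a joint passes its speed limit or range.

## Working session

There is one attempt and no reset: what is moved stays moved. The work goes in short steps, Python scripts to look and compute and a tool call to move; the robot and the scene stay as the last step left them, time stands still between calls to the robot, and variables do not carry over. Pictures are saved under pics/ and viewed, and the job is handed in when it is done.

Besides the shell and the picture viewer there is one more tool, called after "Request:" as name(argument=value, ...) on one line, values as JSON. carry_out: Moves the arm, as the interface text tells. Its arguments: {"type":"object","properties":{"increments":{"type":"array","items":{"type":"object","properties":{"hand":{"type":"number"},"travel":{"type":"array","items":{"type":"number"}},"dr":{"type":"array","items":{"type":"number"}}}}}},"required":["increments"]}

```bash
mkdir -p pics; cat > h.py <<'E'
import numpy as np, cv2
from station import ctrl
def grab(n,tag):
    d=ctrl.get_image(n); cv2.imwrite(f'pics/{tag}.png',d['frame'][:,:,::-1]); np.savez(f'pics/{tag}.npz',f=d['frame'],d=d['depth'],K=d['camera_matrix'],T=d['camera_from_world']); return d
class V:
    def __init__(s,tag):
        z=np.load(f'pics/{tag}.npz'); s.f,s.d,s.K,s.T=z['f'],z['d'],z['K'],z['T']; s.Ti=np.linalg.inv(s.T)
    def cloud(s):
        v,u=np.mgrid[0:400,0:640]; r=np.stack([u,v,np.ones_like(u)],-1)@np.linalg.inv(s.K).T
        p=r*s.d[...,None]; return p@s.Ti[:3,:3].T+s.Ti[:3,3]
    def pt(s,u,v): return s.cloud()[v,u]
    def ray(s,u,v,z):
        r=s.Ti[:3,:3]@(np.linalg.inv(s.K)@[u,v,1]); o=s.Ti[:3,3]; return o+r*(z-o[2])/r[2]
    def proj(s,p):
        c=s.T[:3,:3]@np.asarray(p,float)+s.T[:3,3]; q=s.K@c; return q[:2]/q[2]
E
python3 - <<'E'
from h import *
for n in ['side','top','wrist']:
    d=grab(n,n+'0'); print(n,np.linalg.inv(d['camera_from_world']).round(2).tolist(),d['camera_matrix'].round(1).tolist())
print(ctrl.read_state())
E
```

```text
side [[-0.88, -0.25, 0.4, 145.0], [-0.47, 0.47, -0.75, 599.81], [-0.01, -0.85, -0.53, 594.75], [0.0, 0.0, 0.0, 1.0]] [[435.5, 0.0, 312.1], [0.0, 435.5, 190.7], [0.0, 0.0, 1.0]]
top [[0.01, -1.0, 0.08, 452.21], [-1.0, -0.0, 0.04, -117.32], [-0.04, -0.08, -1.0, 1101.61], [0.0, 0.0, 0.0, 1.0]] [[400.3, 0.0, 320.8], [0.0, 400.3, 198.5], [0.0, 0.0, 1.0]]
wrist [[0.44, -0.86, -0.25, 336.34], [-0.9, -0.42, -0.12, -531.47], [-0.0, 0.27, -0.96, 373.43], [0.0, 0.0, 0.0, 1.0]] [[353.6, 0.0, 321.5], [0.0, 353.6, 200.3], [0.0, 0.0, 1.0]]
{'time': 0.15, 'joint_positions': array([-1.29548477e+00,  5.28268974e-01,  1.43363061e+00, -3.02305326e-05,
        1.18141095e+00, -1.78514287e-01]), 'qd': array([-0.00073872, -0.00157564, -0.0031192 ,  0.00046804,  0.00121225,
       -0.00028205]), 'effort': array([ 6.93910915e-04, -4.42744696e+01, -1.78276241e+01, -2.48730439e-04,
        5.63187234e-03,  3.80910578e-06]), 'position': array([ 273.86632175, -561.20060349,  244.54115984]), 'orientation': array([-5.66916976e-04,  8.48061491e-01, -5.29897131e-01, -6.45431067e-04]), 'wrist_force': array([-0.03546502, -0.7739813 , -0.42461663]), 'moment': array([-0.02738865,  0.01570892,  0.06563158]), 'opening': 0.9987725059949442}
```

View pics/side0.png

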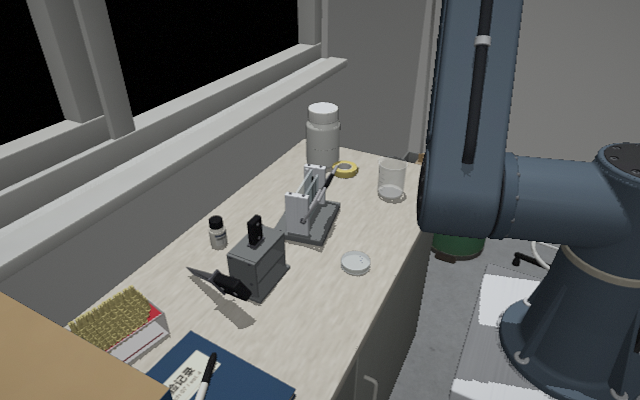

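View pics/top0.png

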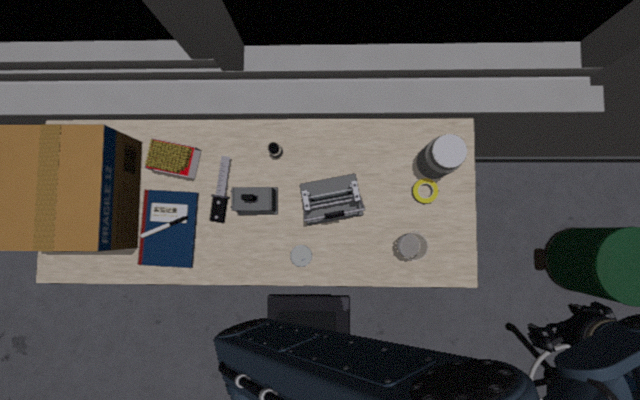

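View pics/wrist0.png

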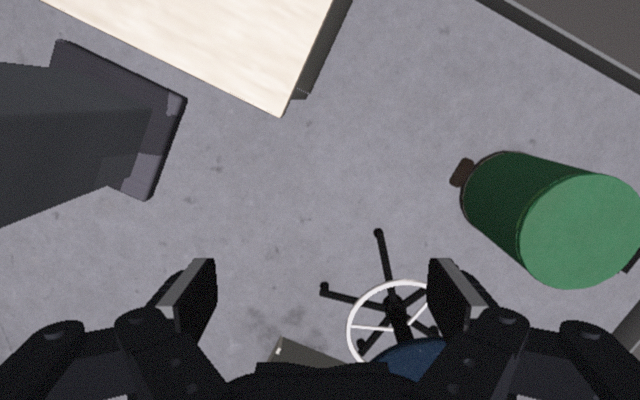

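The side and top views show the casting cell at top px (333,199) with its tab on the robot side at (334,215). The rack and gauge are at (252,199), with a larger look-alike lying at (221,190). The bottle is at (275,150), the dish at (301,255) and the beaker at (410,246).

```bash
python3 - <<'E'
from h import *
a=cv2.imread('pics/top0.png')[120:280,190:440]; cv2.imwrite('pics/t0z.png',cv2.resize(a,None,fx=3.2,fy=3.2,interpolation=cv2.INTER_CUBIC))
a=cv2.imread('pics/side0.png')[150:310,180:420]; cv2.imwrite('pics/s0z.png',cv2.resize(a,None,fx=3.3,fy=3.3,interpolation=cv2.INTER_CUBIC))
E
```

```text
(no output)
```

View pics/t0z.png

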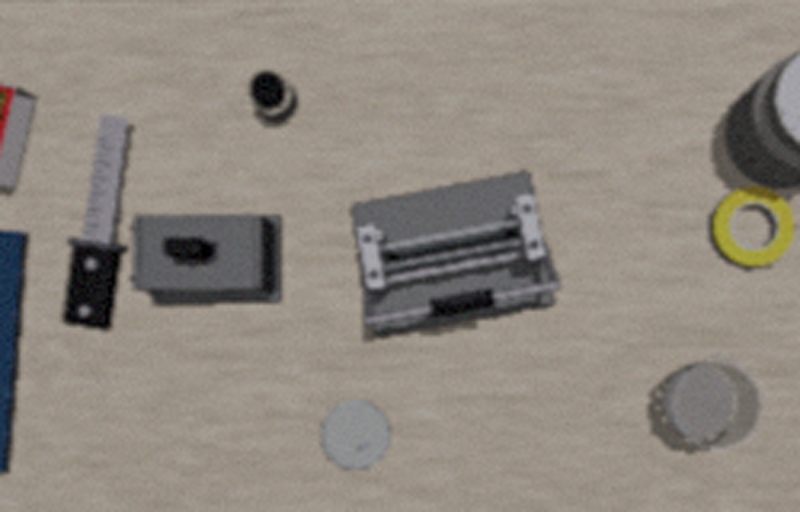

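View pics/s0z.png

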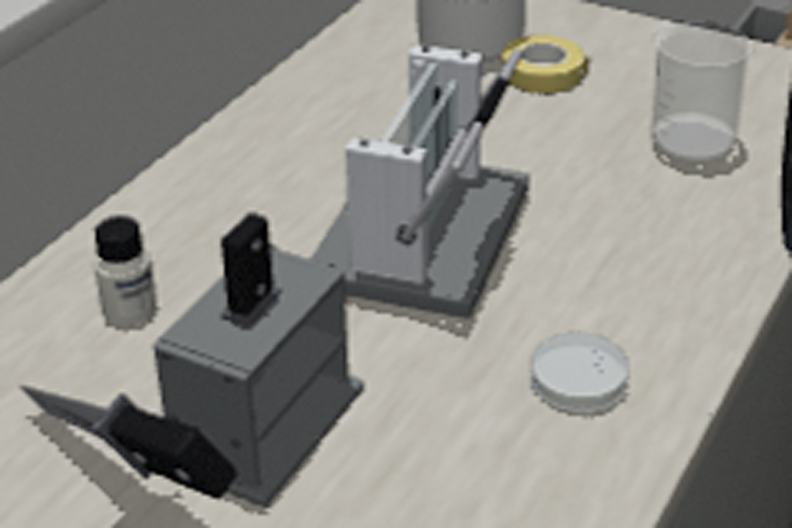

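```bash
python3 - <<'E'
from h import *
for n in ['top0','side0']:
    v=V(n); c=v.cloud(); ok=v.d>0
    print(n,'table z',np.median(c[...,2][ok&(c[...,0]>400)&(c[...,0]<700)&(abs(c[...,1])<300)]))
v=V('top0'); c=v.cloud(); g=v.f.mean(-1); 
def rect(m,name):
    m=m.astype(np.uint8); k,l,s,ce=cv2.connectedComponentsWithStats(m)
    for i in range(1,k):
        if s[i,4]>15:
            P=c[l==i]; r=cv2.minAreaRect(P[:,:2].astype(np.float32)); print(name,s[i],'mean',P.mean(0).round(1),'rect',[np.round(x,1) for x in r])
X,Y,Z=c[...,0],c[...,1],c[...,2]
roi=np.zeros_like(Z,bool); roi[130:270,200:440]=1
rect(roi&(Z>83)&(Z<97)&(np.arange(640)[None]<285),'racktop')
rect(roi&(Z>105)&(Z<125)&(g>120),'uprights')
rect(roi&(Z>100)&(Z<150)&(np.arange(640)[None]<285),'handle')
rect(roi&(Z>14)&(Z<27)&(np.arange(640)[None]>290)&(np.arange(640)[None]<380),'base')
rect(roi&(g<45)&(np.arange(640)[None]>300)&(np.arange(640)[None]<370),'dark')
rect(roi&(Z>10),'any')
E
```

```text
top0 table z 0.06770834742303578
side0 table z 1.4111565401550479
racktop [230 187  42  24 870] mean [532.9  97.8  89. ] rect [array([533.1,  99.1]), array([ 59.3, 105.7]), np.float64(0.4)]
uprights [350 181  10  20  96] mean [ 554.2 -165.4  114.8] rect [array([ 551.6, -164.5]), array([48.4, 16.6]), np.float64(11.3)]
uprights [311 189  36   9  62] mean [ 545.5 -101.7  111.3] rect [array([ 545.5, -100.5]), array([ 4.7, 88.6]), np.float64(10.9)]
uprights [302 190   8  20  99] mean [529.6 -43.3 114.8] rect [array([528.7, -42.9]), array([48.1, 15.7]), np.float64(5.1)]
uprights [349 209  16   3  18] mean [ 503.7 -169.4  119.6] rect [array([ 503.9, -169.1]), array([ 2.8, 37. ]), np.float64(10.0)]
uprights [306 216  18   4  21] mean [484.  -68.6 119.5] rect [array([483.8, -66.4]), array([ 3.3, 42.4]), np.float64(10.6)]
handle [241 194  15   7  99] mean [532.6  95.6 136.8] rect [array([533.3,  97.5]), array([13.5, 29.2]), np.float64(0.6)]
base [299 174  58  22 690] mean [577.5 -97.1  19.1] rect [array([575.9, -97.2]), array([ 38.8, 155.7]), np.float64(10.9)]
base [306 201  56  18 409] mean [
[... 883 characters left out ...]
.7  51.4] rect [array([669.2,  48.1]), array([31.2, 34.5]), np.float64(3.8)]
any [209 156  22  67 794] mean [552.8 196.   28.9] rect [array([554.5,  50. ]), array([347.7, 181.4]), np.float64(86.1)]
any [ 299  174   66   52 2490] mean [ 534.2 -105.1   58.6] rect [array([ 524. , -107.2]), array([144.7, 156. ]), np.float64(10.8)]
any [ 230  187   47   26 1094] mean [531.9  92.8  91.3] rect [array([517. ,  14.5]), array([283.3,  77.7]), np.float64(79.1)]
any [396 230  33  31 393] mean [ 415.2 -319.    65.9] rect [array([ 416.7, -233.5]), array([ 74.7, 231.3]), np.float64(0.9)]
any [290 245  22  22 364] mean [385.2 -23.9  17. ] rect [array([403.5, -61.2]), array([ 56.5, 143.6]), np.float64(26.2)]
```

Request:
carry_out(increments=[{"hand": 255, "travel": [0, 0, 0], "dr": [0, 0, -8]}, {"hand": 255, "travel": [0, 0, 0], "dr": [0, 0, -8]}, {"hand": 255, "travel": [0, 0, 0], "dr": [0, 0, -8]}, {"hand": 255, "travel": [0, 0, 0], "dr": [0, 0, -8]}, {"hand": 255, "travel": [0, 0, 0], "dr": [0, 0, -8]}, {"hand": 255, "travel": [0, 0, 0], "dr": [0, 0, -8]}, {"hand": 255, "travel": [0, 0, 0], "dr": [0, 0, -8]}, {"hand": 255, "travel": [0, 0, 0], "dr": [0, 0, -8]}, {"hand": 255, "travel": [0, 0, 0], "dr": [0, 0, -8]}, {"hand": 255, "travel": [0, 0, 0], "dr": [0, 0, -3]}, {"hand": 255, "travel": [0, 0, 0], "dr": [0, 0, 0]}])

```text
time: 1.25
position: [272.9, -558.0, 239.6]
orientation: [-0.006, 0.992, 0.123, -0.001]
wrist_force: [0.3, 0.1, 0.3]
opening: 0.002
```

```bash
cat >> h.py <<'E'
from scipy.spatial.transform import Rotation as Ro
C0=np.array([538.4,-104.3,0.]); YAW=np.radians(10.95)
cx=np.array([np.cos(YAW),np.sin(YAW),0]); cy=np.array([-np.sin(YAW),np.cos(YAW),0])
def cell(p): d=np.asarray(p)-C0; return np.array([d@cx,d@cy,d[2]])
def world(p): return C0+p[0]*cx+p[1]*cy+np.array([0,0,p[2]])
def R(s): q=s['orientation']; return Ro.from_quat([q[1],q[2],q[3],q[0]]).as_matrix()
def st():
    s=ctrl.read_state(); r=R(s); print('t',round(s['time'],2),'tcp',s['position'].round(1),'cell',cell(s['position']).round(1),'F',s['wrist_force'].round(1),'M',s['moment'].round(2),'op',round(s['opening'],3),'yaw',np.degrees(np.arctan2(r[1,0],r[0,0])).round(2),'zaxis',r[:,2].round(4)); return s,r
E
python3 - <<'E'
from h import *
s,r=st(); t=world([-20,0,200]); print(r.T@(t-s['position']))
E
```

```text
t 1.25 tcp [ 272.9 -558.   239.6] cell [-346.8 -395.   239.6] F [0.3 0.1 0.3] M [-0.03  0.05  0.08] op 0.002 yaw 14.15 zaxis [-0.0034  0.012  -0.9999]
[ 348.38242554 -375.58115399   44.20076735]
```

Request:
carry_out(increments=[{"hand": 255, "travel": [29, -31, 2], "dr": [0, 0, 0.3]}, {"hand": 255, "travel": [29, -31, 2], "dr": [0, 0, 0.3]}, {"hand": 255, "travel": [29, -31, 2], "dr": [0, 0, 0.3]}, {"hand": 255, "travel": [29, -31, 2], "dr": [0, 0, 0.3]}, {"hand": 255, "travel": [29, -31, 2], "dr": [0, 0, 0.3]}, {"hand": 255, "travel": [29, -31, 2], "dr": [0, 0, 0.3]}, {"hand": 255, "travel": [29, -31, 2], "dr": [0, 0, 0.3]}, {"hand": 255, "travel": [29, -31, 2], "dr": [0, 0, 0.3]}, {"hand": 255, "travel": [29, -31, 2], "dr": [0, 0, 0.3]}, {"hand": 255, "travel": [29, -31, 2], "dr": [0, 0, 0.3]}, {"hand": 255, "travel": [20, -20, 0], "dr": [0, 0, 0]}, {"hand": 255, "travel": [0, 0, 0], "dr": [0, 0, 0]}])

```text
time: 2.45
position: [514.1, -158.8, 220.2]
orientation: [-0.004, 0.996, 0.084, -0.001]
wrist_force: [-0.8, 0.2, 0.2]
opening: -0.001
```

```bash
python3 - <<'E'
from h import *
s,r=st(); t=world([-15,0,130]); print(r.T@(t-s['position']))
grab('wrist','w1'); grab('side','s1')
E
```

```text
t 2.45 tcp [ 514.1 -158.8  220.2] cell [-34.2 -48.9 220.2] F [-0.8  0.2  0.2] M [ 0.01  0.01 -0.01] op -0.001 yaw 9.66 zaxis [-0.0022  0.0088 -1.    ]
[ 18.13740723 -48.45762702  90.61892486]
```

View pics/w1.png

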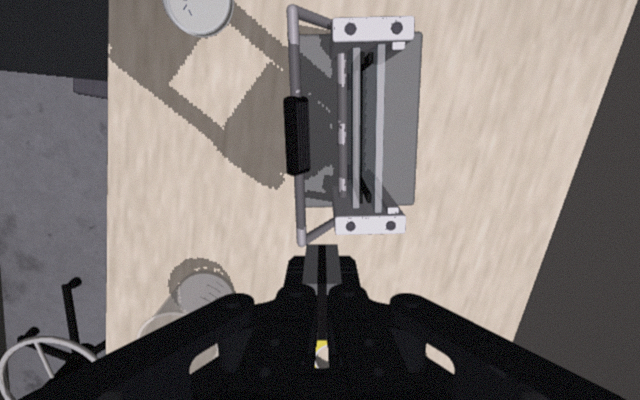

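View pics/s1.png

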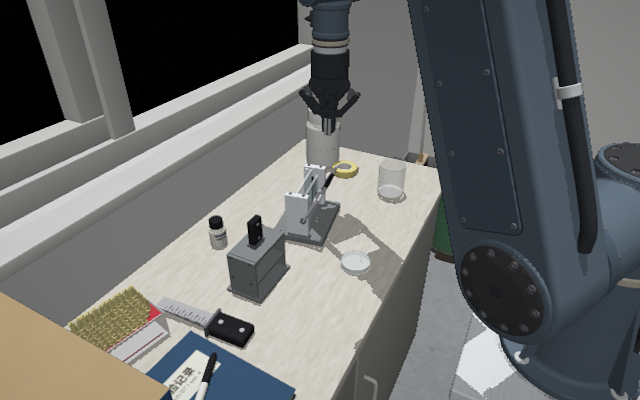

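Wrist view: the bail stands up with its tab at (297,135). The plates run vertically at about x=357 and x=378, and the closed fingers are at (322,270).

```bash
python3 - <<'E'
from h import *
v=V('w1'); c=v.cloud(); L=(c-C0); L=np.stack([L@cx,L@cy,c[...,2]],-1)
for row in (110,150):
  for u in list(range(284,316,3))+list(range(334,396,2)): print(row,u,L[row,u].round(1),v.f[row,u].mean().round(0))
E
```

```text
110 284 [-56.2  15.1 124.9] 25.0
110 287 [-54.2  15.1 126.2] 0.0
110 290 [-52.4  15.  125.9] 11.0
110 293 [-50.4  15.  127.9] 12.0
110 296 [-48.6  15.  126.9] 20.0
110 299 [-47.   14.9 123.4] 27.0
110 302 [-45.3  14.8 120.6] 28.0
110 305 [-43.6  14.7 117.9] 33.0
110 308 [-41.8  14.6 114.4] 53.0
110 311 [-42.6  12.7  20.6] 74.0
110 314 [-39.9  12.7  21.7] 76.0
110 334 [-21.8  12.2  19.8] 70.0
110 336 [-20.1  12.2  20.8] 73.0
110 338 [-20.2  13.   63.3] 72.0
110 340 [-18.6  13.   64.5] 94.0
110 342 [-17.   13.   63.7] 108.0
110 344 [-15.5  13.   63.8] 103.0
110 346 [-13.7  12.9  61.2] 84.0
110 348 [-12.   12.8  58.9] 62.0
110 350 [-12.2  13.2  81.7] 62.0
110 352 [-12.   13.6  97.6] 71.0
110 354 [-10.9  13.6 100.5] 145.0
110 356 [ -9.7  13.6 101.9] 159.0
110 358 [ -8.2  13.5 100.7] 143.0
110 360 [ 0.4 11.9 31.6] 68.0
110 362 [ 2.3 11.9 30.9] 44.0
110 364 [ 2.4 12.2 45.1] 70.0
110 366 [ 2.2 12.5 60.5] 88.0
110 368 [ 2.3 12.7 72. ] 90.0
110 370 [ 2.4 12.9 82.7] 92.0
110 372 [ 2.4 13.1 93.6] 96.0
110 374 [  2.3  13.4 103.9] 90.0
110 376 [  2.4  13.5 111.9] 132.0
110 378 [  3.5  13.5 113.5]
[... 960 characters left out ...]
54 [-10.8 -13.8 100.1] 143.0
150 356 [ -9.3 -13.9  99.4] 158.0
150 358 [ -7.9 -13.9  99.3] 139.0
150 360 [  0.8 -23.1  30.4] 53.0
150 362 [  2.4 -22.8  32.3] 55.0
150 364 [  2.6 -21.1  46.1] 85.0
150 366 [  2.3 -19.   62. ] 90.0
150 368 [  2.5 -17.5  73.3] 90.0
150 370 [  2.5 -16.   85.2] 94.0
150 372 [  2.3 -14.4  97.2] 94.0
150 374 [  2.5 -13.3 105.8] 83.0
150 376 [  2.8 -12.5 112.5] 164.0
150 378 [  4.3 -12.6 112. ] 188.0
150 380 [  5.8 -12.8 110.7] 181.0
150 382 [  6.8 -12.5 113.1] 176.0
150 384 [ 24.2 -24.9  19.9] 128.0
150 386 [ 26.  -24.9  20.7] 128.0
150 388 [ 27.9 -25.   20.3] 128.0
150 390 [ 29.8 -25.   20.1] 129.0
150 392 [ 31.7 -25.1  19.9] 128.0
150 394 [ 33.7 -25.3  19.1] 126.0
```

Request:
carry_out(increments=[{"hand": 255, "travel": [8, -24, 0], "dr": [0, 0, -0.7]}, {"hand": 255, "travel": [8, -24, 10], "dr": [0, 0, -0.7]}, {"hand": 255, "travel": [0, -4, 20], "dr": [0, 0, 0]}, {"hand": 255, "travel": [0, 0, 20], "dr": [0, 0, 0]}, {"hand": 255, "travel": [0, 0, 20], "dr": [0, 0, 0]}, {"hand": 255, "travel": [0, 0, 10], "dr": [0, 0, 0]}, {"hand": 255, "travel": [0, 0, 0], "dr": [0, 0, 0]}])

```text
time: 3.25
position: [517.2, -115.8, 139.2]
orientation: [-0.002, 0.996, 0.087, -0.001]
wrist_force: [-0.1, -0.2, 0.2]
opening: -0.001
```

```bash
python3 - <<'E'
from h import *
s,r=st(); t=world([-18,0,126]); print(r.T@(t-s['position']))
grab('wrist','w2'); grab('side','s2')
E
```

```text
t 3.25 tcp [ 517.2 -115.8  139.2] cell [-22.9  -7.2 139.2] F [-0.1 -0.2  0.2] M [-0.02 -0.02  0.01] op -0.001 yaw 10.04 zaxis [-0.0014  0.0031 -1.    ]
[ 4.84196827 -7.26374705 13.20389166]
```

View pics/w2.png

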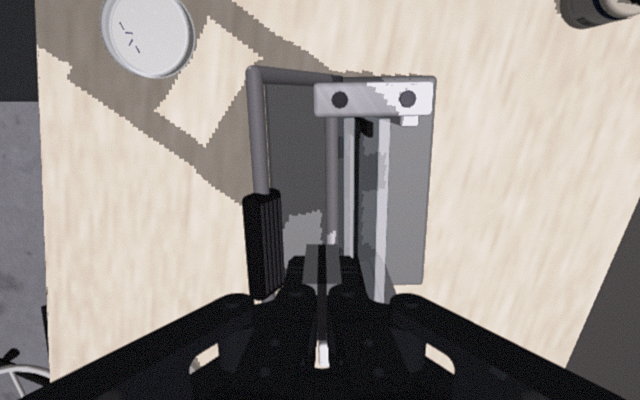

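Request:
carry_out(increments=[{"hand": 255, "travel": [0, -7, 4], "dr": [0, 0, -0.8]}, {"hand": 255, "travel": [0, -1, 8], "dr": [0, 0, 0]}, {"hand": 255, "travel": [-6, 0, 0], "dr": [0, 0, 0]}, {"hand": 255, "travel": [-6, 0, 0], "dr": [0, 0, 0]}, {"hand": 255, "travel": [-6, 0, 2], "dr": [0, 0, 0]}])

```text
time: 3.85
position: [500.9, -112.1, 128.3]
orientation: [0.001, 0.995, 0.095, 0.005]
wrist_force: [2.6, 1.1, -0.7]
opening: -0.003
```

```bash
python3 - <<'E'
from h import *
s,r=st()
E
```

```text
t 3.85 tcp [ 500.9 -112.1  128.3] cell [-38.3  -0.6 128.3] F [ 2.6  1.1 -0.7] M [ 0.13 -0.43  0.02] op -0.003 yaw 10.92 zaxis [ 0.0094 -0.0012 -1.    ]
```

Request:
carry_out(increments=[{"hand": 255, "travel": [-6, 0, 5], "dr": [0, 0, 0]}, {"hand": 255, "travel": [-5, 0, 5], "dr": [0, 0, 0]}, {"hand": 255, "travel": [-5, 0, 5], "dr": [0, 0, 0]}, {"hand": 255, "travel": [-4, 0, 5], "dr": [0, 0, 0]}])

```text
time: 4.25
position: [480.7, -116.7, 108.4]
orientation: [0.002, 0.995, 0.095, 0.007]
wrist_force: [2.4, 1.5, 2.6]
opening: -0.0
```

```bash
python3 - <<'E'
from h import *
s,r=st(); grab('side','s3'); grab('wrist','w3')
a=cv2.imread('pics/s3.png')[100:270,240:440]; cv2.imwrite('pics/s3z.png',cv2.resize(a,None,fx=3.3,fy=3.3))
E
```

```text
t 4.25 tcp [ 480.7 -116.7  108.4] cell [-59.   -1.2 108.4] F [2.4 1.5 2.6] M [ 0.19 -0.26 -0.01] op -0.0 yaw 10.88 zaxis [ 0.0135 -0.0026 -0.9999]
```

View pics/s3z.png

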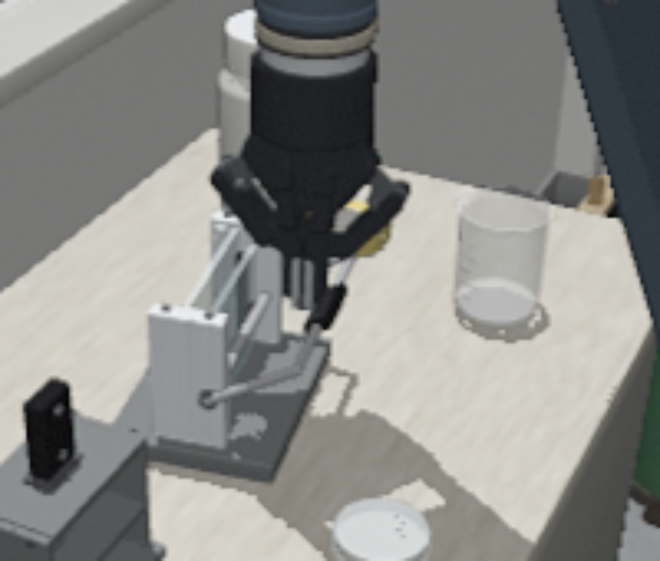

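View pics/w3.png

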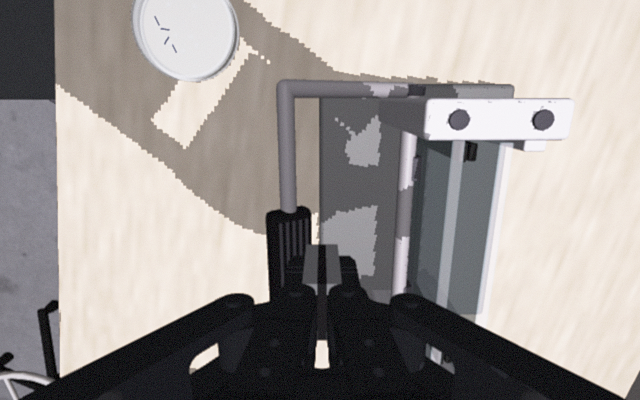

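Bail about half-way, with the fingertips pressing on the inner edge of the tab. I'll continue along the arc.

Request:
carry_out(increments=[{"hand": 255, "travel": [-5, 0, 5], "dr": [0, 0, 0]}, {"hand": 255, "travel": [-4, 0, 5], "dr": [0, 0, 0]}, {"hand": 255, "travel": [-4, 0, 6], "dr": [0, 0, 0]}, {"hand": 255, "travel": [-3, 0, 6], "dr": [0, 0, 0]}, {"hand": 255, "travel": [-1, 0, 5], "dr": [0, 0, 0]}])

```text
time: 4.85
position: [464.5, -121.0, 78.9]
orientation: [0.003, 0.995, 0.095, 0.008]
wrist_force: [0.5, 0.1, 1.8]
opening: -0.004
```

```bash
python3 - <<'E'
from h import *
s,r=st()
E
```

```text
t 4.85 tcp [ 464.5 -121.    78.9] cell [-75.7  -2.4  78.9] F [0.5 0.1 1.8] M [ 0.06 -0.16  0.01] op -0.004 yaw 10.88 zaxis [ 0.0156 -0.0039 -0.9999]
```

Request:
carry_out(increments=[{"hand": 255, "travel": [0, 0, 3], "dr": [0, 0, 0]}, {"hand": 255, "travel": [0, 0, 3], "dr": [0, 0, 0]}])

```text
time: 5.05
position: [464.5, -121.1, 77.7]
orientation: [0.003, 0.995, 0.095, 0.008]
wrist_force: [-6.2, 3.6, 49.2]
opening: -0.001
```

```bash
python3 - <<'E'
from h import *
s,r=st(); grab('side','s4')
a=cv2.imread('pics/s4.png')[100:270,240:440]; cv2.imwrite('pics/s4z.png',cv2.resize(a,None,fx=3.3,fy=3.3))
E
```

```text
t 5.05 tcp [ 464.5 -121.1   77.7] cell [-75.7  -2.4  77.7] F [-6.2  3.6 49.2] M [0.62 0.99 0.02] op -0.001 yaw 10.89 zaxis [ 0.017  -0.0047 -0.9998]
```

View pics/s4z.png

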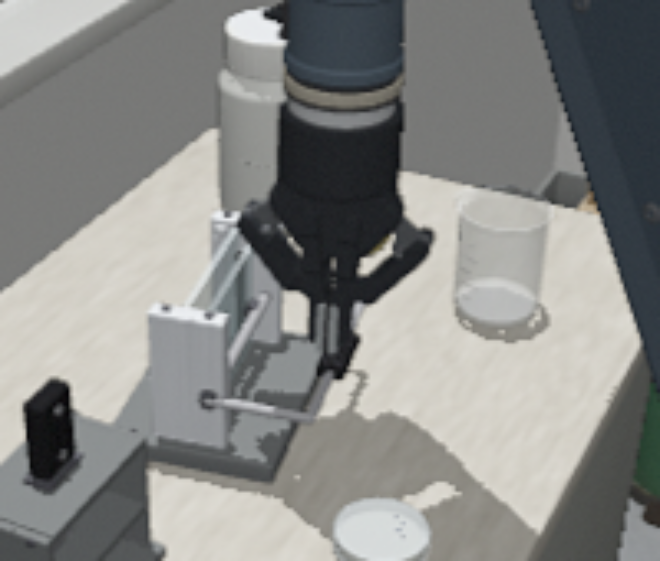

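The side view shows the bail level and 49 N, so it's on its stop. Back off upwards and head toward the rack.

Request:
carry_out(increments=[{"hand": 255, "travel": [0, 0, 0], "dr": [0, 0, 0]}, {"hand": 255, "travel": [0, 0, -5], "dr": [0, 0, 0]}, {"hand": 255, "travel": [0, 0, -25], "dr": [0, 0, 0]}, {"hand": 255, "travel": [0, 0, -40], "dr": [0, 0, 0]}, {"hand": 0, "travel": [0, 0, -40], "dr": [0, 0, 0]}, {"hand": 0, "travel": [10, 0, -40], "dr": [0, 0, 0]}, {"hand": 0, "travel": [20, -30, 0], "dr": [0, 0, 0]}, {"hand": 0, "travel": [25, -35, 0], "dr": [0, 0, 0]}, {"hand": 0, "travel": [25, -35, 0], "dr": [0, 0, 0]}, {"hand": 0, "travel": [20, -30, 0], "dr": [0, 0, 0]}, {"hand": 0, "travel": [0, 0, 0], "dr": [0, 0, 6]}, {"hand": 0, "travel": [0, 0, 0], "dr": [0, 0, 5]}, {"hand": 0, "travel": [0, 0, 0], "dr": [0, 0, 0]}])

```text
time: 6.4
position: [529.7, 33.0, 228.8]
orientation: [-0.0, 1.0, -0.004, -0.004]
wrist_force: [-0.5, 0.3, 0.1]
opening: 1.001
```

```bash
python3 - <<'E'
from h import *
s,r=st(); grab('wrist','w5'); grab('side','s5')
a=cv2.imread('pics/s5.png')[100:270,240:440]; cv2.imwrite('pics/s5z.png',cv2.resize(a,None,fx=3.3,fy=3.3))
E
```

```text
t 6.4 tcp [529.7  33.  228.8] cell [ 17.5 136.4 228.8] F [-0.5  0.3  0.1] M [ 0.03 -0.06  0.01] op 1.001 yaw -0.47 zaxis [-7.8e-03  5.0e-04 -1.0e+00]
```

View pics/s5z.png

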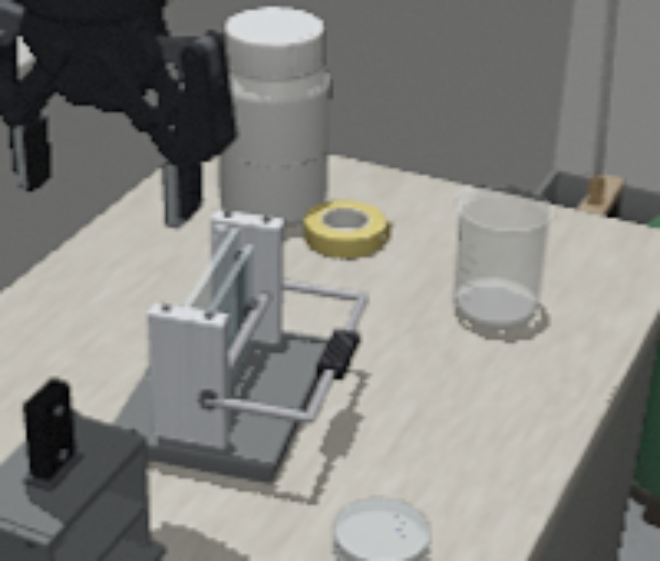

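View pics/w5.png

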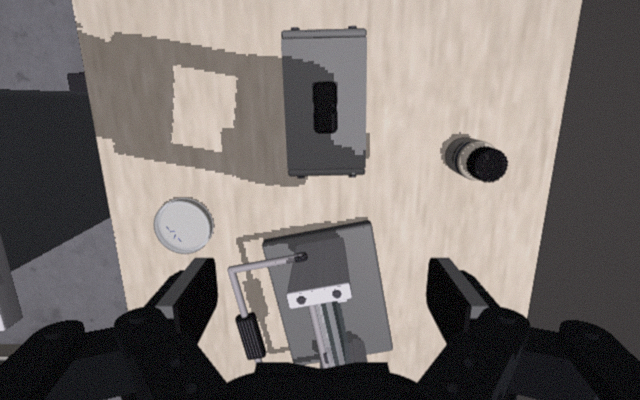

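The bail stays level, and the gauge handle is at wrist px (325,107) in its rack.

```bash
python3 - <<'E'
from h import *
v=V('w5'); c=v.cloud(); Z=c[...,2]
m=np.zeros(Z.shape,bool); m[20:180,270:380]=1
def rep(mm,n):
    P=c[mm]; r=cv2.minAreaRect(P[:,:2].astype(np.float32)); print(n,len(P),P.mean(0).round(1),[np.round(x,1) for x in r])
rep(m&(Z>135)&(Z<150),'handletop'); rep(m&(Z>85)&(Z<92),'rack')
s,r=st()
# wrist-frame bail: tab
m2=np.zeros(Z.shape,bool); m2[310:350,230:270]=1; m2&=(v.f.mean(-1)<50)&(v.d>0); rep(m2,'tab'); print(np.percentile(Z[m2],[5,50,95]))
t=np.array([533,97.5,230]); print(r.T@(t-s['position']))
E
```

```text
handletop 1206 [531.4  97.3 143.9] [array([531.5,  97.2]), array([14.6, 29.8]), np.float64(0.1)]
rack 10692 [531.4 100.3  90.3] [array([531.4,  97. ]), array([ 60.1, 107.3]), np.float64(0.8)]
t 6.5 tcp [529.7  32.4 228.9] cell [ 17.4 135.9 228.9] F [ 0.2 -0.8 -0.1] M [-0.03  0.04 -0.02] op 1.002 yaw -0.42 zaxis [-7.4e-03  5.0e-04 -1.0e+00]
tab 467 [ 458.4 -113.2   64.3] [array([ 457.7, -116.5]), array([18.5, 41.1]), np.float64(10.5)]
[61.84174701 64.56410909 65.83757088]
[  2.81009231 -65.11425004  -1.06825268]
```

Request:
carry_out(increments=[{"hand": 0, "travel": [1, -25, 0], "dr": [0, 0.4, -0.6]}, {"hand": 0, "travel": [1, -25, 0], "dr": [0, 0, 0]}, {"hand": 0, "travel": [0, -14, 0], "dr": [0, 0, 0]}, {"hand": 0, "travel": [0, 0, 15], "dr": [0, 0, 0]}, {"hand": 0, "travel": [0, 0, 20], "dr": [0, 0, 0]}, {"hand": 0, "travel": [0, 0, 0], "dr": [0, 0, 0]}])

```text
time: 7.1
position: [530.9, 95.4, 192.3]
orientation: [0.001, 1.0, 0.004, -0.001]
wrist_force: [0.4, -0.9, -0.7]
opening: 1.003
```

```bash
python3 - <<'E'
from h import *
s,r=st(); print(r.T@(np.array([532,97.3,116])-s['position']))
E
```

```text
t 7.1 tcp [530.9  95.4 192.3] cell [ 30.6 197.5 192.3] F [ 0.4 -0.9 -0.7] M [-0.04  0.   -0.01] op 1.003 yaw 0.41 zaxis [-0.0028 -0.0015 -1.    ]
[ 1.3020687  -2.01263667 76.319056  ]
```

Request:
carry_out(increments=[{"hand": 0, "travel": [1, -2, 18], "dr": [0, 0.1, 0]}, {"hand": 0, "travel": [0, 0, 20], "dr": [0, 0, 0]}, {"hand": 0, "travel": [0, 0, 20], "dr": [0, 0, 0]}, {"hand": 0, "travel": [0, 0, 10], "dr": [0, 0, 0]}, {"hand": 0, "travel": [0, 0, 0], "dr": [0, 0, 0]}])

```text
time: 7.6
position: [534.5, 95.2, 125.5]
orientation: [0.001, 1.0, 0.004, 0.002]
wrist_force: [-1.3, 0.1, 0.9]
opening: 1.003
```

```bash
python3 - <<'E'
from h import *
s,r=st(); print(r.T@(np.array([532,97.3,116])-s['position'])); grab('wrist','w6');grab('side','s6')
E
```

```text
t 7.6 tcp [534.5  95.2 125.5] cell [ 34.1 196.6 125.5] F [-1.3  0.1  0.9] M [ 0.01 -0.03  0.01] op 1.003 yaw 0.47 zaxis [ 0.0036 -0.0028 -1.    ]
[-2.53896627 -2.1826969   9.47045225]
```

View pics/w6.png

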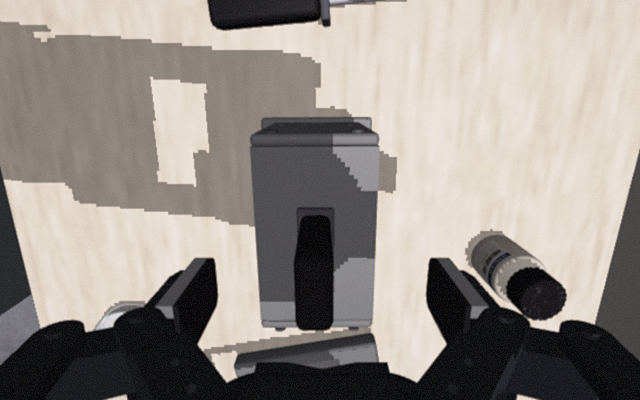

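View pics/s6.png

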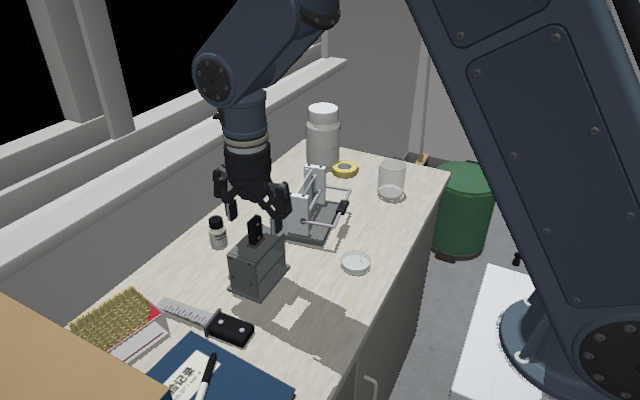

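Request:
carry_out(increments=[{"hand": 0, "travel": [-2, -2, 6], "dr": [0, -0.2, 0]}, {"hand": 0, "travel": [0, 0, 5], "dr": [0, 0, 0]}, {"hand": 0, "travel": [0, 0, 0], "dr": [0, 0, 0]}, {"hand": 255, "travel": [0, 0, 0], "dr": [0, 0, 0]}, {"hand": 255, "travel": [0, 0, 0], "dr": [0, 0, 0]}, {"hand": 255, "travel": [0, 0, 0], "dr": [0, 0, 0]}, {"hand": 255, "travel": [0, 0, 0], "dr": [0, 0, 0]}, {"hand": 255, "travel": [0, 0, 0], "dr": [0, 0, 0]}, {"hand": 255, "travel": [0, 0, 0], "dr": [0, 0, 0]}, {"hand": 255, "travel": [0, 0, 0], "dr": [0, 0, 0]}])

```text
time: 8.7
position: [533.4, 97.5, 117.8]
orientation: [0.002, 1.0, 0.004, 0.002]
wrist_force: [-0.7, -0.3, 0.6]
opening: 0.156
```

```bash
python3 - <<'E'
from h import *
s,r=st(); grab('wrist','w7')
E
```

```text
t 8.7 tcp [533.4  97.5 117.8] cell [ 33.4 199.1 117.8] F [-0.7 -0.3  0.6] M [ 0.    0.09 -0.02] op 0.156 yaw 0.51 zaxis [ 0.0044 -0.003  -1.    ]
```

View pics/w7.png

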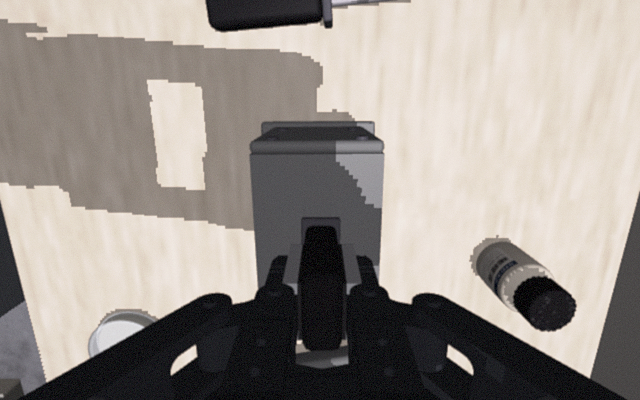

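Gripped (opening 0.156, about 13 mm). Lift straight up.

Request:
carry_out(increments=[{"hand": 255, "travel": [0, 0, -6], "dr": [0, 0, 0]}, {"hand": 255, "travel": [0, 0, -12], "dr": [0, 0, 0]}, {"hand": 255, "travel": [0, 0, -15], "dr": [0, 0, 0]}, {"hand": 255, "travel": [0, 0, -15], "dr": [0, 0, 0]}, {"hand": 255, "travel": [0, 0, -15], "dr": [0, 0, 0]}, {"hand": 255, "travel": [0, 0, -15], "dr": [0, 0, 0]}, {"hand": 255, "travel": [0, 0, -15], "dr": [0, 0, 0]}, {"hand": 255, "travel": [0, 0, -15], "dr": [0, 0, 0]}, {"hand": 255, "travel": [0, 0, -15], "dr": [0, 0, 0]}, {"hand": 255, "travel": [0, 0, 0], "dr": [0, 0, 0]}])

```text
time: 9.75
position: [534.9, 97.9, 253.1]
orientation: [0.002, 1.0, 0.004, 0.007]
wrist_force: [0.7, -1.0, -1.2]
opening: 0.156
```

```bash
python3 - <<'E'
from h import *
s,r=st(); grab('wrist','w8'); grab('side','s8')
a=cv2.imread('pics/s8.png')[100:270,160:400]; cv2.imwrite('pics/s8z.png',cv2.resize(a,None,fx=3.3,fy=3.3))
E
```

```text
t 9.75 tcp [534.9  97.9 253.1] cell [ 35.  199.1 253.1] F [ 0.7 -1.  -1.2] M [ 0.01  0.08 -0.03] op 0.156 yaw 0.5 zaxis [ 0.0143 -0.0031 -0.9999]
```

View pics/s8z.png

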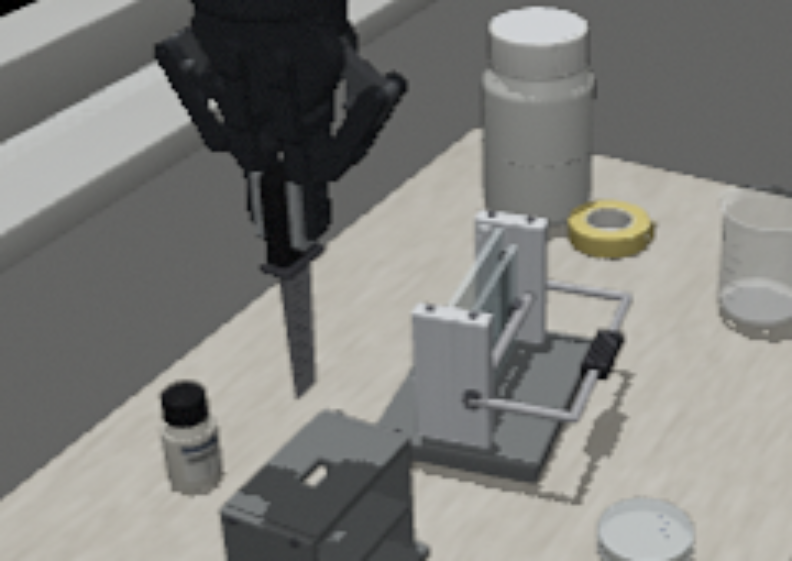

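Request:
carry_out(increments=[{"hand": 255, "travel": [0, 0, 0], "dr": [0, -0.8, -5]}, {"hand": 255, "travel": [0, 0, 0], "dr": [0, 0, -5.5]}, {"hand": 255, "travel": [-4, 20, 0], "dr": [0, 0, 0]}, {"hand": 255, "travel": [-5, 30, 0], "dr": [0, 0, 0]}, {"hand": 255, "travel": [-5, 30, 0], "dr": [0, 0, 0]}, {"hand": 255, "travel": [-5, 30, 0], "dr": [0, 0, 0]}, {"hand": 255, "travel": [-5, 30, 0], "dr": [0, 0, 0]}, {"hand": 255, "travel": [-5, 30, 0], "dr": [0, 0, 0]}, {"hand": 255, "travel": [-3, 20, 0], "dr": [0, 0, 0]}, {"hand": 255, "travel": [0, 0, 0], "dr": [0, 0, 0]}])

```text
time: 10.85
position: [533.7, -99.7, 240.7]
orientation: [-0.002, 0.995, 0.101, -0.012]
wrist_force: [-0.1, 0.8, -0.6]
opening: 0.156
```

```bash
python3 - <<'E'
from h import *
s,r=st(); grab('wrist','w9'); grab('side','s9')
E
```

```text
t 10.85 tcp [533.7 -99.7 240.7] cell [ -3.7   5.4 240.7] F [-0.1  0.8 -0.6] M [ 0.05 -0.01  0.01] op 0.156 yaw 11.63 zaxis [-2.460e-02  9.000e-04 -9.997e-01]
```

View pics/w9.png

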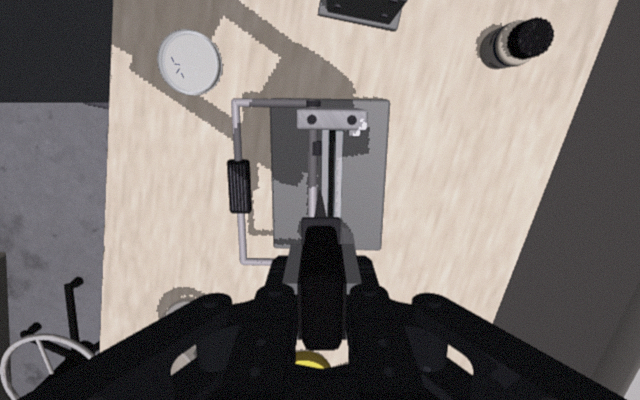

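Request:
carry_out(increments=[{"hand": 255, "travel": [0, 0, 0], "dr": [0, 1.4, 0.6]}, {"hand": 255, "travel": [0, 0, 0], "dr": [0, 0, 0]}])

```text
time: 11.15
position: [532.2, -95.0, 239.8]
orientation: [-0.005, 0.995, 0.097, -0.001]
wrist_force: [-0.3, 0.9, -0.8]
opening: 0.155
```

```bash
python3 - <<'E'
from h import *
s,r=st(); grab('wrist','w10')
a=cv2.imread('pics/w10.png')[90:280,230:410]; cv2.imwrite('pics/w10z.png',cv2.resize(a,None,fx=3.15,fy=3.15,interpolation=cv2.INTER_NEAREST))
v=V('w10'); c=v.cloud(); L=(c-C0); L=np.stack([L@cx,L@cy,c[...,2]],-1)
for row in (150,165):
  for u in list(range(300,350,1)): print(row,u,L[row,u].round(1),v.f[row,u].mean().round(0))
E
```

```text
t 11.15 tcp [532.2 -95.  239.8] cell [ -4.3  10.3 239.8] F [-0.3  0.9 -0.8] M [-0.   -0.07  0.01] op 0.155 yaw 11.19 zaxis [-0.0024  0.0096 -1.    ]
150 300 [-26.   33.2  20.2] 79.0
150 301 [-25.   33.1  19.9] 80.0
150 302 [-24.   33.   19.2] 75.0
150 303 [-23.   33.3  21.1] 78.0
150 304 [-19.9  38.6  62.7] 82.0
150 305 [-19.   38.8  63.9] 100.0
150 306 [-18.1  38.9  64.5] 107.0
150 307 [-17.3  38.9  64.6] 104.0
150 308 [-16.4  38.8  64. ] 64.0
150 309 [-15.5  39.1  66.2] 42.0
150 310 [-14.7  39.1  65.7] 47.0
150 311 [-13.8  38.9  64.7] 55.0
150 312 [-12.9  39.2  66.8] 54.0
150 313 [-12.1  38.9  64.3] 50.0
150 314 [-11.2  39.   65.4] 49.0
150 315 [-10.4  39.   65.2] 43.0
150 316 [-9.5 38.8 63.3] 35.0
150 317 [-8.7 38.8 63.5] 72.0
150 318 [-7.5 43.5 99.9] 146.0
150 319 [ -6.7  43.5 100. ] 171.0
150 320 [ -6.   43.7 101.4] 168.0
150 321 [ -5.2  43.5 100.3] 172.0
150 322 [ -4.4  43.5 100.2] 173.0
150 323 [ -3.7  43.6 100.4] 164.0
150 324 [-2.9 43.4 99.1] 106.0
150 325 [-1.4 34.7 31.7] 44.0
150 326 [-0.5 34.8 32.5] 19.0
150 327 [ 0.5 34.5 29.5] 18.0
150 328 [ 1.4 34.6 30.3] 28.0
150 329 
[... 1566 characters left out ...]
65 328 [ 1.6 19.8 28.9] 33.0
165 329 [ 2.4 21.2 37.1] 56.0
165 330 [ 2.4 28.  76.4] 65.0
165 331 [  2.4  33.  105.8] 95.0
165 332 [  3.   34.  111.6] 175.0
165 333 [  3.7  34.1 112. ] 190.0
165 334 [  4.4  34.2 112.8] 193.0
165 335 [  5.1  34.2 112.4] 194.0
165 336 [  5.8  34.2 112.8] 196.0
165 337 [  6.6  34.1 112.1] 193.0
165 338 [  7.4  34.1 111.8] 150.0
165 339 [12.7 18.5 21.2] 135.0
165 340 [13.8 18.3 19.6] 136.0
165 341 [14.8 18.2 19.3] 139.0
165 342 [15.7 18.5 20.7] 134.0
165 343 [16.6 18.7 21.8] 140.0
165 344 [17.7 18.4 20.2] 137.0
165 345 [18.6 18.7 22. ] 133.0
165 346 [19.7 18.5 21. ] 139.0
165 347 [20.8 18.3 19.7] 138.0
165 348 [21.7 18.4 20.2] 137.0
165 349 [22.7 18.5 20.6] 136.0
```

View pics/w10z.png

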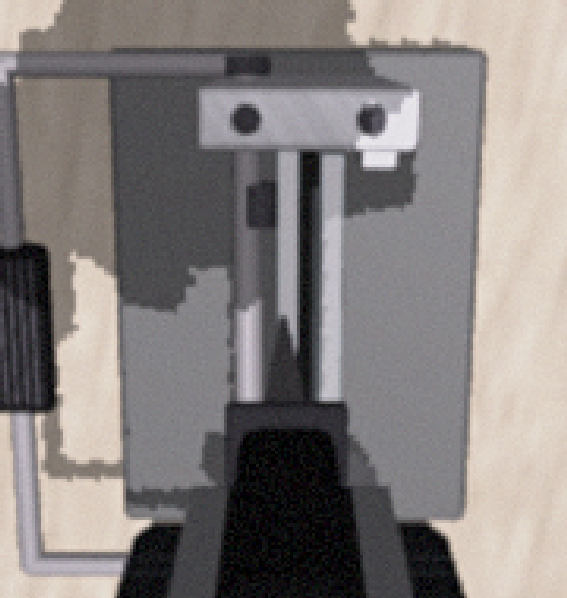

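```bash
python3 - <<'E'
from h import *
s,r=st()
v=V('w10'); c=v.cloud(); L=(c-C0); L=np.stack([L@cx,L@cy,c[...,2]],-1)
for row in range(186,220,2):
  print(row,[(u,L[row,u].round(1).tolist()) for u in range(308,336) if L[row,u][2]>118][::1][0:1],[(u,L[row,u].round(1).tolist()) for u in range(308,336) if L[row,u][2]>118][-1:])
print(v.proj(s['position']+108*r[:,2]))
E
```

```text
t 11.2 tcp [532.4 -94.9 239.9] cell [ -4.1  10.3 239.9] F [ 0.1  0.5 -0.9] M [-0.04  0.04  0.  ] op 0.154 yaw 11.21 zaxis [-0.0023  0.0094 -1.    ]
186 [] []
188 [] []
190 [(319, [-6.4, 20.4, 133.3])] [(320, [-5.8, 20.1, 132.4])]
192 [(318, [-7.1, 20.3, 138.9])] [(320, [-5.7, 20.1, 138.0])]
194 [(318, [-7.0, 20.2, 143.8])] [(321, [-5.0, 20.3, 144.3])]
196 [(317, [-7.6, 19.8, 147.4])] [(322, [-4.4, 19.9, 147.8])]
198 [(317, [-7.6, 20.3, 154.3])] [(322, [-4.4, 20.1, 153.5])]
200 [(317, [-7.5, 19.7, 156.7])] [(322, [-4.4, 19.8, 157.1])]
202 [(317, [-7.4, 20.2, 163.3])] [(323, [-3.8, 20.1, 162.7])]
204 [(316, [-8.0, 19.9, 166.6])] [(323, [-3.8, 19.6, 165.4])]
206 [(316, [-5.0, 78.2, 369.4])] [(324, [-3.2, 19.5, 169.4])]
208 [(315, [-8.5, 19.2, 172.7])] [(324, [-3.3, 19.6, 173.8])]
210 [(309, [-5.0, 78.2, 369.4])] [(330, [-5.0, 78.2, 369.4])]
212 [(315, [-8.3, 19.8, 182.2])] [(325, [-2.8, 19.8, 182.1])]
214 [(315, [-8.3, 19.4, 184.5])] [(325, [-2.8, 19.5, 184.8])]
216 [(314, [-8.7, 19.9, 189.7])] [(326, [-2.3, 19.3, 187.8])]
218 [(308, [-10.9, 27.1, 215.0])] [(335, [1.5, 27.0, 214.5])]
[322.27420908 202.03168685]
```

The zoomed wrist view has the tip at about (320,190). In the camera frame the tip sits at x' = -6.1, the slot's middle at about 0.0 and the gap is about 4.8 mm. So shift +6.1 along x.

Request:
carry_out(increments=[{"hand": 255, "travel": [3, 5, 0], "dr": [0.5, 0, 0]}, {"hand": 255, "travel": [3, 5, 0], "dr": [0, 0, 0]}, {"hand": 255, "travel": [0, 0, 6], "dr": [0, 0, 0]}, {"hand": 255, "travel": [0, 0, 5], "dr": [0, 0, 0]}, {"hand": 255, "travel": [0, 0, 0], "dr": [0, 0, 0]}])

```text
time: 11.7
position: [541.4, -102.5, 228.2]
orientation: [-0.009, 0.995, 0.099, -0.001]
wrist_force: [-1.0, 0.1, -1.1]
opening: 0.16
```

```bash
cat >> h.py <<'E'
def look(tag):
    s,r=st(); grab('wrist',tag)
    a=cv2.imread(f'pics/{tag}.png')[90:280,230:410]; cv2.imwrite(f'pics/{tag}z.png',cv2.resize(a,None,fx=3.15,fy=3.15,interpolation=cv2.INTER_NEAREST))
    v=V(tag); c=v.cloud(); L=(c-C0); L=np.stack([L@cx,L@cy,c[...,2]],-1)
    print('gauge up in cell axes',(-r[:,2]@cx).round(4),(-r[:,2]@cy).round(4))
    X,Y,Z=L[...,0],L[...,1],L[...,2]
    rows=np.arange(400)[:,None]+0*X
    ok=(v.d>0)&(rows<260)
    # back plate inner face (z 45..108), front top
    m=ok&(Z>45)&(Z<106)&(X>-2)&(X<6.5)&(Y>15)&(Y<45); print('back inner',np.median(X[m]).round(2),m.sum())
    fe=[];fl=[]
    for row in range(60,240):
        k=np.where(ok[row]&(abs(Z[row]-100)<2.5)&(X[row]>-12)&(X[row]<3)&(Y[row]<44)&(Y[row]>14))[0]
        if len(k)>4: fe.append(X[row,k].max()); fl.append(X[row,k].min())
    if fe: print('front edges in',np.median(fe).round(2),'out',np.median(fl).round(2))
    tipz=s['position'][2]-108
    yc=cell(s['position'])[1]
    for z in np.arange(tipz-2,tipz+76,8):
        m=ok&(Z>max(z,113.5))&(Z<=z+8)&(abs(X-cell(s['position'])[0]+2)<8)&(abs(Y-yc-9)<4)
        if m.sum()>3:
            c_=[ (X[rr][m[rr]].min()+X[rr][m[rr]].max())/2 for rr in range(400) if m[rr].sum()>1]
            print('blade z',round(z+4,0),'xc',np.mean(c_).round(2) if c_ else None,'ymean',Y[m].mean().round(1),'zmin',Z[m].min().round(1))
E
python3 - <<'E'
from h import *
look('w11')
E
```

```text
t 11.7 tcp [ 541.4 -102.5  228.2] cell [  3.3   1.2 228.2] F [-1.   0.1 -1.1] M [-0.01  0.07  0.05] op 0.16 yaw 11.37 zaxis [-0.003   0.0184 -0.9998]
gauge up in cell axes -0.0005 -0.0187
back inner -0.49 9
front edges in -3.31 out -7.72
blade z 122.0 xc 1.66 ymean 12.2 zmin 122.1
blade z 130.0 xc 1.57 ymean 11.9 zmin 126.4
blade z 138.0 xc 1.88 ymean 11.7 zmin 134.2
blade z 146.0 xc 1.45 ymean 11.6 zmin 143.0
blade z 154.0 xc 1.94 ymean 11.4 zmin 150.7
blade z 162.0 xc 1.89 ymean 11.2 zmin 158.4
blade z 170.0 xc 1.92 ymean 11.1 zmin 166.3
blade z 178.0 xc 2.25 ymean 10.9 zmin 174.3
```

View pics/w11z.png

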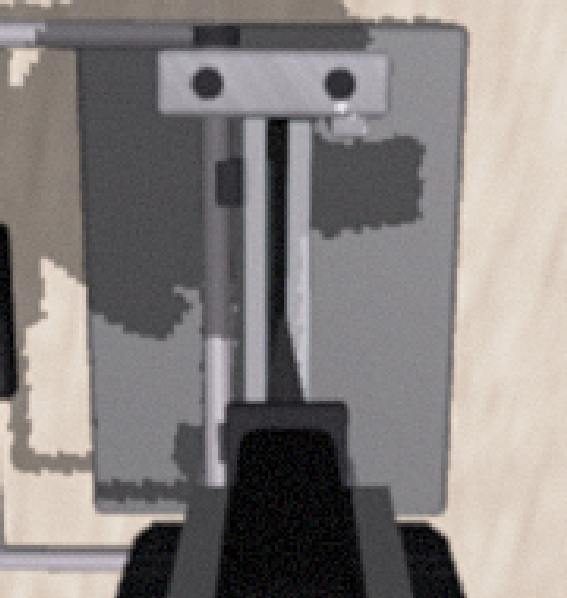

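Request:
carry_out(increments=[{"hand": 255, "travel": [-1.8, 0, 0], "dr": [-1.1, 0, 0.3]}, {"hand": 255, "travel": [0, 0, 1], "dr": [0, 0, 0]}, {"hand": 255, "travel": [0, 0, 0], "dr": [0, 0, 0]}])

```text
time: 12.05
position: [539.3, -102.6, 227.2]
orientation: [0.001, 0.995, 0.096, 0.0]
wrist_force: [0.8, 0.7, -1.3]
opening: 0.154
```

```bash
sed -i "s/    m=ok&(Z>45)&(Z<106).*/    be=[(X[q,k].min(),X[q,k].max()) for q in range(60,200) for k in [np.where(ok[q]\&(abs(Z[q]-112)<2.5)\&(X[q]>-4)\&(X[q]<14)\&(Y[q]<44)\&(Y[q]>16))[0]] if len(k)>4]; print('back top edges',np.median(be,0).round(2) if be else None)/" h.py
python3 - <<'E'
from h import *
look('w12')
E
```

```text
t 12.05 tcp [ 539.3 -102.6  227.2] cell [  1.2   1.5 227.2] F [ 0.8  0.7 -1.3] M [-0.02 -0.   -0.04] op 0.154 yaw 11.05 zaxis [ 7.0e-04 -1.9e-03 -1.0e+00]
gauge up in cell axes -0.0004 0.002
back top edges [2.65 6.82]
front edges in -3.07 out -7.43
blade z 121.0 xc -0.42 ymean 10.1 zmin 119.3
blade z 129.0 xc -0.48 ymean 10.1 zmin 125.3
blade z 137.0 xc -0.35 ymean 10.0 zmin 133.4
blade z 145.0 xc -0.39 ymean 10.1 zmin 141.9
blade z 153.0 xc 0.2 ymean 10.1 zmin 149.3
blade z 161.0 xc -0.14 ymean 10.1 zmin 157.2
blade z 169.0 xc 0.12 ymean 10.1 zmin 165.5
blade z 177.0 xc -0.09 ymean 10.2 zmin 173.5
```

View pics/w12z.png

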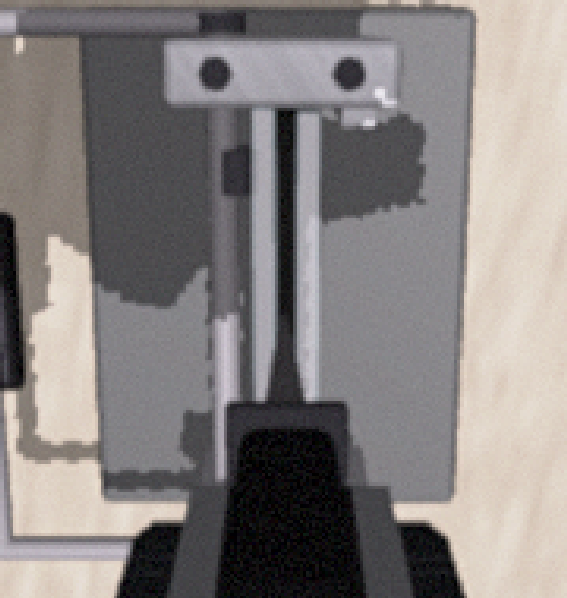

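Wrist zoom: blade tip at (287,330), centred over the dark gap between the plates (275–298), and upright. Lower it.

Request:
carry_out(increments=[{"hand": 255, "travel": [0, 0, 4], "dr": [0, 0, 0]}, {"hand": 255, "travel": [0, 0, 4], "dr": [0, 0, 0]}, {"hand": 255, "travel": [0, 0, 4], "dr": [0, 0, 0]}, {"hand": 255, "travel": [0, 0, 0], "dr": [0, 0, 0]}])

```text
time: 12.5
position: [539.4, -102.6, 214.5]
orientation: [0.001, 0.995, 0.096, 0.001]
wrist_force: [0.7, 0.6, -0.1]
opening: 0.157
```

```bash
python3 - <<'E'
from h import *
look('w13')
E
```

```text
t 12.5 tcp [ 539.4 -102.6  214.5] cell [  1.3   1.5 214.5] F [ 0.7  0.6 -0.1] M [0.03 0.09 0.03] op 0.157 yaw 11.05 zaxis [ 0.0013 -0.0019 -1.    ]
gauge up in cell axes -0.0009 0.0021
back top edges [2.65 7.22]
front edges in -2.83 out -7.64
blade z 116.0 xc 0.26 ymean 10.3 zmin 113.7
blade z 124.0 xc -0.18 ymean 10.0 zmin 121.1
blade z 132.0 xc -0.13 ymean 10.1 zmin 128.6
blade z 140.0 xc 0.1 ymean 10.0 zmin 136.7
blade z 148.0 xc 0.01 ymean 10.0 zmin 144.6
blade z 156.0 xc 0.26 ymean 10.1 zmin 152.9
blade z 164.0 xc -0.02 ymean 10.2 zmin 160.6
```

View pics/w13z.png

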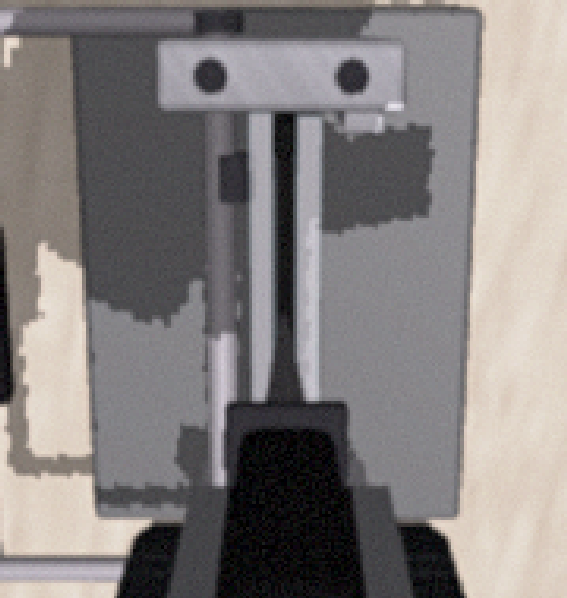

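Still centred and free of contact. Continue down.

Request:
carry_out(increments=[{"hand": 255, "travel": [0, 0, 3], "dr": [0, 0, 0]}, {"hand": 255, "travel": [0, 0, 3], "dr": [0, 0, 0]}, {"hand": 255, "travel": [0, 0, 3], "dr": [0, 0, 0]}, {"hand": 255, "travel": [0, 0, 3], "dr": [0, 0, 0]}])

```text
time: 12.95
position: [540.0, -103.0, 202.2]
orientation: [0.001, 0.995, 0.096, 0.001]
wrist_force: [0.2, -0.1, -0.9]
opening: 0.156
```

```bash
python3 - <<'E'
from h import *
look('w14')
E
```

```text
t 12.95 tcp [ 540.  -103.   202.2] cell [  1.8   1.  202.2] F [ 0.2 -0.1 -0.9] M [-0.01 -0.02 -0.01] op 0.156 yaw 11.04 zaxis [ 0.0029 -0.0026 -1.    ]
gauge up in cell axes -0.0023 0.0031
back top edges [2.65 7.04]
front edges in -3.19 out -7.29
blade z 112.0 xc 0.79 ymean 9.6 zmin 113.6
blade z 120.0 xc 0.6 ymean 9.5 zmin 116.4
blade z 128.0 xc 0.74 ymean 9.5 zmin 124.2
blade z 136.0 xc 0.8 ymean 9.5 zmin 132.5
blade z 144.0 xc 0.76 ymean 9.6 zmin 140.4
blade z 152.0 xc 0.66 ymean 9.6 zmin 148.2
```

Request:
carry_out(increments=[{"hand": 255, "travel": [-0.9, 0, 2], "dr": [0, -0.2, 0]}, {"hand": 255, "travel": [0, 0, 3], "dr": [0, 0, 0]}, {"hand": 255, "travel": [0, 0, 3], "dr": [0, 0, 0]}, {"hand": 255, "travel": [0, 0, 0], "dr": [0, 0, 0]}])

```text
time: 13.4
position: [538.7, -103.1, 192.8]
orientation: [0.001, 0.995, 0.096, -0.001]
wrist_force: [0.2, -0.3, -0.7]
opening: 0.154
```

```bash
python3 - <<'E'
from h import *
look('w15')
E
```

```text
t 13.4 tcp [ 538.7 -103.1  192.8] cell [  0.5   1.1 192.8] F [ 0.2 -0.3 -0.7] M [-0.02  0.   -0.02] op 0.154 yaw 11.04 zaxis [-0.0022 -0.0028 -1.    ]
gauge up in cell axes 0.0027 0.0024
back top edges [2.64 6.88]
front edges in -2.95 out -7.38
blade z 111.0 xc 0.58 ymean 10.9 zmin 113.6
blade z 119.0 xc -1.23 ymean 9.8 zmin 114.8
blade z 127.0 xc -0.82 ymean 9.7 zmin 122.9
blade z 135.0 xc -0.93 ymean 9.8 zmin 130.9
blade z 143.0 xc -0.51 ymean 9.9 zmin 138.8
```

Request:
carry_out(increments=[{"hand": 255, "travel": [0.5, 0, 2], "dr": [0, 0.1, 0]}, {"hand": 255, "travel": [0, 0, 3], "dr": [0, 0, 0]}, {"hand": 255, "travel": [0, 0, 2], "dr": [0, 0, 0]}, {"hand": 255, "travel": [0, 0, 0], "dr": [0, 0, 0]}])

```text
time: 13.85
position: [539.5, -103.1, 185.6]
orientation: [0.001, 0.995, 0.096, 0.0]
wrist_force: [-1.0, 0.2, -1.6]
opening: 0.16
```

```bash
python3 - <<'E'
from h import *
look('w16')
E
```

```text
t 13.85 tcp [ 539.5 -103.1  185.6] cell [  1.3   1.  185.6] F [-1.   0.2 -1.6] M [-0.01  0.02 -0.05] op 0.16 yaw 11.04 zaxis [ 5.0e-04 -2.8e-03 -1.0e+00]
gauge up in cell axes 0.0 0.0029
back top edges [2.42 7.04]
front edges in -3.02 out -7.35
blade z 112.0 xc -0.33 ymean 9.9 zmin 113.7
blade z 120.0 xc -0.1 ymean 9.6 zmin 115.7
blade z 128.0 xc 0.15 ymean 9.6 zmin 123.8
blade z 136.0 xc -0.01 ymean 9.7 zmin 131.6
```

Request:
carry_out(increments=[{"hand": 255, "travel": [-0.2, 0, 2], "dr": [0, 0, 0]}, {"hand": 255, "travel": [0, 0, 2], "dr": [0, 0, 0]}, {"hand": 255, "travel": [0, 0, 0], "dr": [0, 0, 0]}])

```text
time: 14.2
position: [539.4, -103.2, 181.5]
orientation: [0.002, 0.995, 0.096, 0.0]
wrist_force: [-0.8, 0.4, -1.3]
opening: 0.158
```

Request:
carry_out(increments=[{"hand": 255, "travel": [0, 0, 2], "dr": [0, 0, 0]}, {"hand": 255, "travel": [0, 0, 1.5], "dr": [0, 0, 0]}, {"hand": 255, "travel": [0, 0, 0], "dr": [0, 0, 0]}])

```text
time: 14.5
position: [539.3, -103.2, 177.7]
orientation: [0.001, 0.995, 0.096, 0.0]
wrist_force: [0.7, -0.4, -1.6]
opening: 0.156
```

```bash
python3 - <<'E'
from h import *
look('w17')
E
```

```text
t 14.5 tcp [ 539.3 -103.2  177.7] cell [  1.    0.9 177.7] F [ 0.7 -0.4 -1.6] M [ 0.01  0.02 -0.01] op 0.156 yaw 11.05 zaxis [ 5.e-04 -3.e-03 -1.e+00]
gauge up in cell axes 0.0001 0.003
back top edges [2.66 7.13]
front edges in -3.15 out -7.36
blade z 112.0 xc 3.01 ymean 10.4 zmin 113.5
blade z 120.0 xc -0.28 ymean 9.4 zmin 115.7
blade z 128.0 xc 0.19 ymean 9.6 zmin 123.8
```

Request:
carry_out(increments=[{"hand": 255, "travel": [0, 0, 1.5], "dr": [0, 0, 0]}, {"hand": 255, "travel": [0, 0, 1], "dr": [0, 0, 0]}, {"hand": 255, "travel": [0, 0, 0], "dr": [0, 0, 0]}])

```text
time: 14.85
position: [539.2, -103.2, 175.1]
orientation: [0.002, 0.995, 0.096, 0.0]
wrist_force: [-0.7, 0.4, -0.9]
opening: 0.161
```

Request:
carry_out(increments=[{"hand": 255, "travel": [0, 0, 1.5], "dr": [0, 0, 0]}, {"hand": 255, "travel": [0, 0, 1], "dr": [0, 0, 0]}, {"hand": 255, "travel": [0, 0, 0], "dr": [0, 0, 0]}])

```text
time: 15.15
position: [539.1, -103.3, 172.4]
orientation: [0.002, 0.995, 0.096, -0.0]
wrist_force: [-0.4, 0.1, -1.5]
opening: 0.158
```

Request:
carry_out(increments=[{"hand": 255, "travel": [0, 0, 1], "dr": [0, 0, 0]}, {"hand": 255, "travel": [0, 0, 1], "dr": [0, 0, 0]}, {"hand": 255, "travel": [0, 0, 0], "dr": [0, 0, 0]}])

```text
time: 15.45
position: [539.1, -103.4, 170.7]
orientation: [0.002, 0.995, 0.096, -0.0]
wrist_force: [-0.6, -0.5, -0.9]
opening: 0.157
```

```bash
python3 - <<'E'
from h import *
look('w18')
E
```

```text
t 15.45 tcp [ 539.1 -103.4  170.7] cell [  0.8   0.8 170.7] F [-0.6 -0.5 -0.9] M [0.   0.07 0.01] op 0.157 yaw 11.06 zaxis [ 2.0e-04 -3.4e-03 -1.0e+00]
gauge up in cell axes 0.0004 0.0034
back top edges [2.39 7.17]
front edges in -3.28 out -7.39
blade z 113.0 xc -0.49 ymean 9.3 zmin 113.6
blade z 121.0 xc 0.03 ymean 9.5 zmin 116.7
```

View pics/w18z.png

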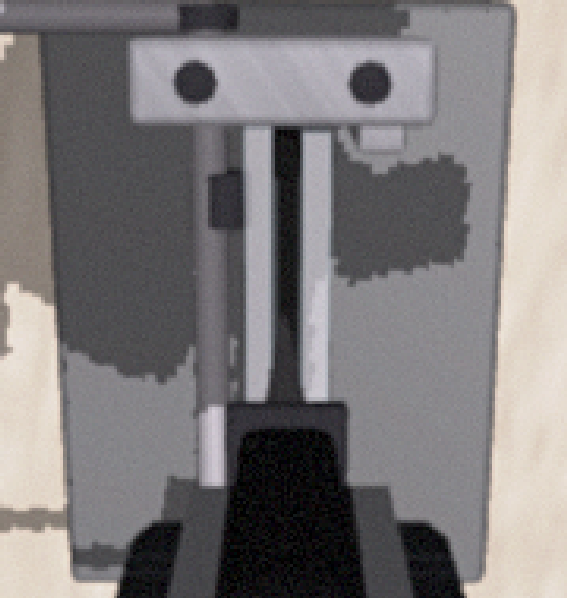

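Request:
carry_out(increments=[{"hand": 255, "travel": [0, 0, 1], "dr": [0, 0, 0]}, {"hand": 255, "travel": [0, 0, 1], "dr": [0, 0, 0]}, {"hand": 255, "travel": [0, 0, 0], "dr": [0, 0, 0]}])

```text
time: 15.8
position: [539.1, -103.5, 169.7]
orientation: [0.002, 0.995, 0.096, 0.0]
wrist_force: [-0.6, -0.5, -1.7]
opening: 0.157
```

Request:
carry_out(increments=[{"hand": 255, "travel": [0, 0, 1], "dr": [0, 0, 0]}, {"hand": 255, "travel": [0, 0, 1], "dr": [0, 0, 0]}, {"hand": 255, "travel": [0, 0, 0], "dr": [0, 0, 0]}])

```text
time: 16.1
position: [539.0, -103.5, 169.1]
orientation: [0.002, 0.995, 0.096, 0.0]
wrist_force: [-1.1, -0.3, -1.9]
opening: 0.156
```

Request:
carry_out(increments=[{"hand": 255, "travel": [0, 0, 1], "dr": [0, 0, 0]}, {"hand": 255, "travel": [0, 0, 1], "dr": [0, 0, 0]}, {"hand": 255, "travel": [0, 0, 0], "dr": [0, 0, 0]}])

```text
time: 16.4
position: [539.0, -103.6, 168.8]
orientation: [0.002, 0.995, 0.097, 0.0]
wrist_force: [-0.4, -1.1, -1.5]
opening: 0.156
```

```bash
python3 - <<'E'
from h import *
look('w19')
E
```

```text
t 16.4 tcp [ 539.  -103.6  168.8] cell [  0.7   0.6 168.8] F [-0.4 -1.1 -1.5] M [-0.03  0.13 -0.04] op 0.156 yaw 11.08 zaxis [ 0.0014 -0.0046 -1.    ]
gauge up in cell axes -0.0005 0.0048
back top edges [2.77 7.07]
front edges in -3.28 out -7.7
blade z 111.0 xc 1.26 ymean 9.5 zmin 113.5
blade z 119.0 xc -0.37 ymean 9.2 zmin 114.8
```

Request:
carry_out(increments=[{"hand": 255, "travel": [0, 0, 2], "dr": [0, 0, 0]}, {"hand": 255, "travel": [0, 0, 0], "dr": [0, 0, 0]}])

```text
time: 16.65
position: [539.0, -103.7, 167.8]
orientation: [0.003, 0.995, 0.097, 0.001]
wrist_force: [-0.8, -0.0, -2.0]
opening: 0.156
```

Request:
carry_out(increments=[{"hand": 255, "travel": [0, 0, 2.5], "dr": [0, 0, 0]}])

```text
time: 16.75
position: [539.1, -103.9, 166.7]
orientation: [0.003, 0.995, 0.097, 0.001]
wrist_force: [-5.9, 0.2, 21.9]
opening: 0.153
```

Request:
carry_out(increments=[{"hand": 255, "travel": [0, 0, 2.5], "dr": [0, 0, 0]}])

```text
time: 16.85
position: [539.1, -104.0, 166.4]
orientation: [0.003, 0.995, 0.097, 0.001]
wrist_force: [-6.9, 1.9, 25.5]
opening: 0.155
```

```bash
python3 - <<'E'
from h import *
s,r=st(); print(s['effort'])
E
```

```text
t 16.85 tcp [ 539.1 -104.   166.4] cell [8.000e-01 1.000e-01 1.664e+02] F [-6.9  1.9 25.5] M [ 0.4   1.28 -0.04] op 0.155 yaw 11.12 zaxis [ 0.0021 -0.0061 -1.    ]
[ -0.21263599 -27.92183161 -12.11383134   0.16225828  -2.22898811
  -0.02876252]
```

Request:
carry_out(increments=[{"hand": 255, "travel": [0, 0, 0], "dr": [0, 0, 0]}])

```text
time: 16.95
position: [538.8, -103.9, 166.7]
orientation: [0.003, 0.995, 0.097, 0.001]
wrist_force: [-0.8, -1.1, -8.6]
opening: 0.16
```

```bash
python3 - <<'E'
from h import *
look('w20'); d=grab('side','s20'); s,r=st()
a=cv2.imread('pics/s20.png')[100:270,240:440]; cv2.imwrite('pics/s20z.png',cv2.resize(a,None,fx=3.3,fy=3.3))
E
```

```text
t 16.95 tcp [ 538.8 -103.9  166.7] cell [  0.5   0.3 166.7] F [-0.8 -1.1 -8.6] M [-0.11 -0.02 -0.03] op 0.16 yaw 11.12 zaxis [ 0.0019 -0.006  -1.    ]
gauge up in cell axes -0.0007 0.0063
back top edges [2.5  7.14]
front edges in -2.95 out -7.44
blade z 117.0 xc -0.21 ymean 8.9 zmin 113.6
t 17.05 tcp [ 538.9 -104.   166.6] cell [  0.5   0.2 166.6] F [-3.3 -0.2  6.5] M [0.08 0.52 0.04] op 0.153 yaw 11.12 zaxis [ 0.0016 -0.006  -1.    ]
```

View pics/w20z.png

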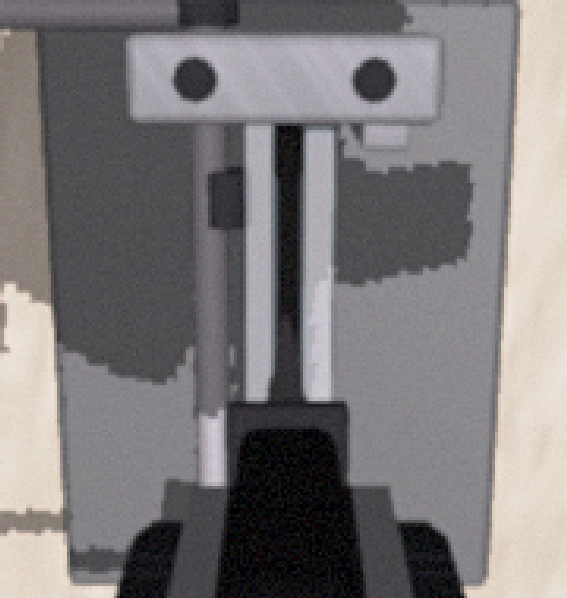

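View pics/s20z.png

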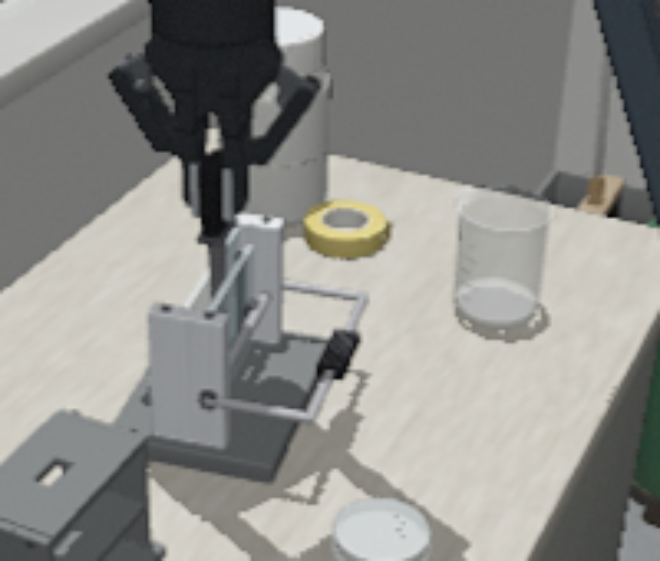

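Request:
carry_out(increments=[{"hand": 255, "travel": [0, 0, 0], "dr": [0, 0, 0]}, {"hand": 255, "travel": [0, 0, 0], "dr": [0, 0, 0]}, {"hand": 255, "travel": [0, 0, 0], "dr": [0, 0, 0]}])

```text
time: 17.35
position: [538.9, -104.0, 166.6]
orientation: [0.003, 0.995, 0.097, 0.0]
wrist_force: [-2.8, 0.5, 5.1]
opening: 0.155
```

Request:
carry_out(increments=[{"hand": 255, "travel": [-0.4, 0, 0], "dr": [0, 0, 0]}])

```text
time: 17.45
position: [538.8, -104.1, 166.6]
orientation: [0.003, 0.995, 0.097, 0.001]
wrist_force: [-1.2, 0.2, 4.2]
opening: 0.152
```

Request:
carry_out(increments=[{"hand": 255, "travel": [-0.4, 0, 0], "dr": [0, 0, 0]}])

```text
time: 17.55
position: [538.8, -104.1, 166.6]
orientation: [0.003, 0.995, 0.097, 0.001]
wrist_force: [-1.3, 1.4, 3.7]
opening: 0.156
```

Request:
carry_out(increments=[{"hand": 255, "travel": [0.4, 0, 0], "dr": [0, 0, 0]}])

```text
time: 17.65
position: [538.9, -104.0, 166.6]
orientation: [0.003, 0.995, 0.097, 0.001]
wrist_force: [-3.6, -0.4, 6.4]
opening: 0.157
```

```bash
python3 - <<'E'
from h import *
st()
E
```

```text
t 17.65 tcp [ 538.9 -104.   166.6] cell [  0.6   0.2 166.6] F [-3.6 -0.4  6.4] M [-0.    0.59 -0.03] op 0.157 yaw 11.1 zaxis [ 0.0018 -0.0055 -1.    ]
```

Request:
carry_out(increments=[{"hand": 255, "travel": [-1, 0, 0], "dr": [0, 0, 0]}])

```text
time: 17.75
position: [538.6, -104.1, 166.7]
orientation: [0.003, 0.995, 0.096, 0.002]
wrist_force: [0.5, 2.7, 3.1]
opening: 0.156
```

Request:
carry_out(increments=[{"hand": 255, "travel": [-1, 0, 0], "dr": [0, 0, 0]}])

```text
time: 17.85
position: [538.5, -104.2, 166.7]
orientation: [0.003, 0.995, 0.096, 0.003]
wrist_force: [0.4, 2.1, 3.2]
opening: 0.152
```

```bash
python3 - <<'E'
from h import *
st()
E
```

```text
t 17.85 tcp [ 538.5 -104.2  166.7] cell [1.000e-01 1.000e-01 1.667e+02] F [0.4 2.1 3.2] M [ 0.47 -0.28  0.01] op 0.152 yaw 11.04 zaxis [ 0.0057 -0.005  -1.    ]
```

Request:
carry_out(increments=[{"hand": 255, "travel": [0, 0, 0], "dr": [0, -0.3, 0]}, {"hand": 255, "travel": [0.3, 0, 0], "dr": [0, 0, 0]}, {"hand": 255, "travel": [0, 0, 0], "dr": [0, 0, 0]}])

```text
time: 18.15
position: [538.9, -104.0, 166.6]
orientation: [0.003, 0.995, 0.096, -0.0]
wrist_force: [-1.1, 0.8, 3.9]
opening: 0.158
```

```bash
cat > gap.py <<'E'
from h import *
def gap(tag):
    v=V(tag); g=v.f.mean(-1).astype(float); F=[];B=[]
    for y in np.arange(20,40,0.5):
        def edge(z,x0,x1,sgn,th):
            xs=np.arange(x0,x1,0.1); uv=np.array([v.proj(world([x,y,z])) for x in xs]).astype(np.float32)
            p=cv2.remap(g.astype(np.float32),uv[:,0][None],uv[:,1][None],cv2.INTER_LINEAR)[0]
            p=p if sgn>0 else p[::-1]; X=xs if sgn>0 else xs[::-1]
            k=np.where(p>th)[0]
            return X[k[0]] if len(k) else np.nan
        F.append(edge(100,-5.5,1,-1,115)); B.append(edge(112,-1,5.5,1,125))
    F,B=np.array(F),np.array(B); return np.nanmedian(F),np.nanmedian(B),np.nanmedian(B-F),np.nanstd(B-F)
E
python3 - <<'E'
from gap import *
look('w21')
for t in ['w12','w13','w14','w15','w16','w17','w18','w19','w20','w21']: print(t,np.round(gap(t),2))
E
```

```text
t 18.15 tcp [ 538.9 -104.   166.6] cell [  0.6   0.2 166.6] F [-1.1  0.8  3.9] M [ 0.29 -0.04 -0.  ] op 0.158 yaw 11.06 zaxis [ 1.0e-04 -6.1e-03 -1.0e+00]
gauge up in cell axes 0.0011 0.006
back top edges [2.51 7.15]
front edges in -2.97 out -7.46
blade z 117.0 xc 1.42 ymean 9.0 zmin 113.6
w12 [-2.7   2.4   5.1   0.07]
w13 [-2.8   2.4   5.2   0.06]
w14 [-2.7   2.4   5.1   0.06]
w15 [-2.7   2.4   5.1   0.05]
w16 [-2.7   2.6   5.3   0.04]
w17 [-2.7   2.4   5.1   0.05]
w18 [-2.9   2.6   5.5   0.03]
w19 [-2.9   2.6   5.5   0.05]
w20 [-2.9   2.4   5.3   0.08]
w21 [-2.8   2.5   5.3   0.09]
```

Request:
carry_out(increments=[{"hand": 255, "travel": [0, 0, 0], "dr": [0, 0, 0]}, {"hand": 255, "travel": [0, 0, 0], "dr": [0, 0, 0]}])

```text
time: 18.4
position: [538.9, -104.0, 166.6]
orientation: [0.003, 0.995, 0.096, -0.0]
wrist_force: [-0.9, 1.2, 3.6]
opening: 0.151
```

```bash
python3 - <<'E'
from h import *
s,r=st(); print(s['qd'].round(4)); grab('side','s22'); grab('wrist','w22'); st()
v=V('w22'); c=v.cloud(); g=v.f.mean(-1); m=(g<60)&(v.d>0)&(abs(c[...,2]-63)<8); L=c-C0
m&=((L@cx)<-65)&((L@cx)>-95)&(abs(L@cy)<30); print('tab z',np.median(c[...,2][m]) if m.any() else None, m.sum())
a=cv2.imread('pics/s22.png')[100:290,200:440]; cv2.imwrite('pics/s22z.png',cv2.resize(a,None,fx=3,fy=3))
E
```

```text
t 18.4 tcp [ 538.9 -104.   166.6] cell [  0.5   0.2 166.6] F [-0.9  1.2  3.6] M [ 0.33 -0.   -0.08] op 0.151 yaw 11.05 zaxis [ 1.e-04 -6.e-03 -1.e+00]
[-0.0011 -0.0007  0.0001 -0.0008  0.0009  0.0012]
t 18.5 tcp [ 538.9 -104.   166.6] cell [  0.5   0.2 166.6] F [-1.2  0.7  2.6] M [0.24 0.02 0.01] op 0.154 yaw 11.05 zaxis [ 2.0e-04 -6.1e-03 -1.0e+00]
tab z 64.66979012239013 1556
```

View pics/s22z.png

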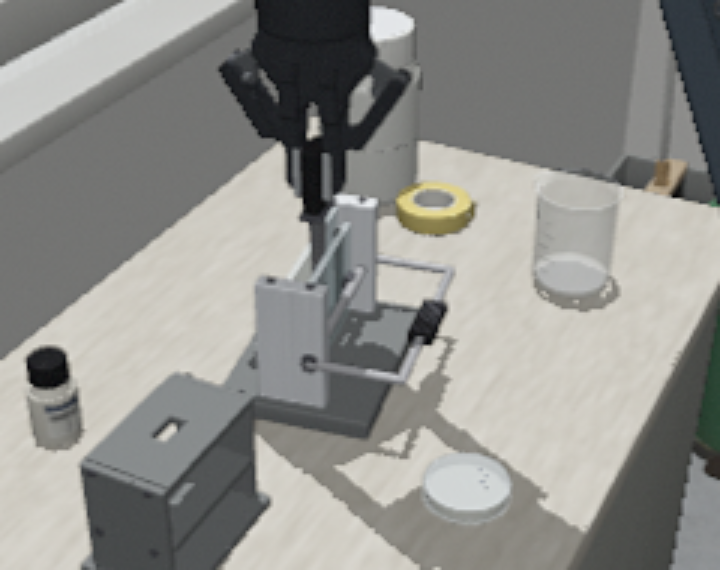

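The bail is level (tab at about (428,320)), the gauge is in the slot and upright, and the bystanders are in place. Handing in.

```bash
python3 - <<'E'
from h import *
print(ctrl.close_job()); st()
E
```

```text
the job is handed in; nothing more can be done
None
the job is handed in; nothing more can be done
```

The bail is pressed fully shut, and the gauge is out of its rack and held upright in the slot, wedged between both plates. I handed the job in at about 18.5 s.

**Last checks**
- **Bail:** the wrist depth image puts the tab's upper face at 64.7 mm, which matches the shut position.
- **Gauge:** still in the grip at about 13 mm opening, within 0.4° of upright and at rest. The tip is about 41 mm below the front plate's top and within about 2 mm of the slot's middle along y.
- **Fit on the plates:** when I nudged the blade 0.4 to 1 mm along x it barely moved, and the force on the wrist changed sign. I take that as contact with both plates. I put the front-plate force at about 4–7 N from the blade's depth and the plate's give, since I can't measure it directly.
- **Bystanders:** the beaker, bottle and petri dish look unmoved in the last side view.

**What disagreed or could count against the run**
- **Bail stop:** the wrist force briefly reached 49 N when the bail met its stop. Only the fingertips were touching, but the limit for the arm or the gripper's body is 40 N.
- **Blade push:** one downward step on the blade briefly peaked at 25 N vertically before it was relaxed. That is more than my front-plate estimate would explain, so that estimate is uncertain.
- **Gap width:** my camera readings of the gap scattered between 5.1 and 5.5 mm, too coarse to confirm the front plate's small deflection.
- **Calibration:** the wrist camera's x readings were about 2 mm off the robot's own frame. I aligned the blade to the plates within the camera images.

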